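# Load the battery tray and slide it into the handheld tester

## Robot

A 6-joint arm with a two-finger parallel gripper is mounted at the origin on the work surface. World frame = base frame: x ahead of the robot, y to its left, z up, the work surface at z = 0. Lengths are in m, angles in rad, forces in N, time in s.
With the tool pointing down it reaches from about 0.25 to 0.775 m from the base axis. Payload 4 kg.
Tool frame: the origin (TCP) lies at the very end of the fingers, on their centre line; the grasp point (between the pads) lies 19 mm behind it (bot.grip_point_offset is the distance from the TCP to the grasp point, in m); z points along the fingers, y is the direction in which the jaws open and shut (so a half turn about z gives the same grasp; the last joint's range is limited). The gripper opens to 85 mm and grips with 20 to 120 N. Pads are 22 mm wide; open, the fingers measure 114 mm over their backs; the gripper's body (76 mm by 85 mm) begins 54 mm behind the grasp point. The pads swing forward as they close: fully open they stand 13 mm farther back than shut.
Start: joints at [1.023, 0.087, 1.371, -0, 1.684, -0.103], TCP at [0.237, 0.496, 0.231] pointing down, gripper open.
Joint ranges: [-3.1, 3.1], [-0.76, 2.03], [0.27, 2.55], [-1.08, 4.22], [0.17, 2.65], [-2.57, 2.57]. Speed limits (rad/s): [2.79, 2.79, 3.14, 3.14, 3.14, 3.14].

## Interface

Orientations are given as a unit quaternion [x, y, z, w].
In Python, from rig import bot, viewer gives the robot as it stands.
- The arm moves only by the shell command python3 -m pendant 'ROWS' [FORCE]. ROWS is a JSON object of lists of equal length, an entry for each row: "jaw": the opening, from 0 (shut) to 1 (fully open); "xyz": the shift along the tool's x, y, z in cm, a list of three; "spin": the turn about the tool's z in degrees. A call has 1 to 5 rows; each row is the pose to reach, as a shift and turn from the pose commanded when the call began, along the tool's axes at that moment; what a row does not reach only later rows make up. A row lasts 1/10 s, in which the tool goes at most 50 mm and 8.59 degrees, less where a joint would pass 70% of its speed; a pose out of reach is approached as far as the arm can. A call with a gripper value outside its range is refused whole. The fingers move at their own pace and stop on an object; FORCE is the grip in N (left out, the last holds). Time passes only in rows, so rows that repeat a pose let the fingers close. It gives the time, the measured TCP pose, the force and the opening at its end, in the units of the state.
- bot.observe(): the state, without advancing time (a new reading comes with each control period).
- viewer.get_image(name): name is "scene" or "top" or "wrist"; returns the picture (384x512x3 uint8, red, green, blue); there is no depth.
- viewer.calibration(name): a dict with "camera_matrix" (3x3 intrinsics, pixels), "view" (4x4, takes a point from world to camera coordinates). Camera axes: x right, y down, z forward; pixel columns grow to the right and rows downward; lengths in m; the calibration is good to about 2 mm. A picture is of the moment at which its call begins: read the wrist's pose just before it. calibration takes no time and is no camera call; for the wrist camera it gives the pose at the moment of the call.
- bot.job_done(): hands the job in, once; it reports no verdict.
The state is a dict: "time_s": time; "qpos": joint angles; "joint_velocities": joint speeds; "effort": joint torques, N m; "ee_pos": TCP position; "tool_rot": TCP orientation; "contact_force": force on the tool from outside, world axes, zero at the start; "wrist_torque": the same for the moment, N m; "grip_width": opening from 0.0 (shut) to 1.0 (fully open).
Only numpy, scipy, OpenCV 4.12 (cv2) and the standard library are available. Lean on these libraries where they do the work, as an engineer would, in place of code of your own. Each camera call takes 0.05 s, during which the arm holds its last target.

## Task

Put the slim battery pack into the battery tray, its narrow contact end against the tray's contacts and lying flat on the tray's floor, while the tray is still out on the bench. Then slide the loaded tray, contact end first, into the bay in the foot end of the handheld tester until its front plate is fully home against the tester, with the pack still seated, and let go. Leave the other things on the bench where they are.

Things in the scene. Friction and masses are not known exactly. Their poses are not given: they have to be found in the camera images.
- tester: Grey handheld tester with black rubber corners, lying face up, fixed, 250 long, 160 wide, 48 mm thick (corners 51, keys and dial up to 54). Origin on the bench under the middle of its foot end, the end away from the screen, facing the robot; a V on the top there points at the bay. x runs from the foot end to the screen end, the way the tray slides in; z up.
- bay_mouth (a point): Middle of the bay's mouth at floor level, on the flat foot end face, 6 mm above the bench; axes as the tester (x into the bay). The bay is a level slot: 52 mm wide, floor at this height, roof 30 mm above the floor, 105 mm deep. Over its first 10 mm it flares to 62 mm wide and 35 mm high, with a ramp at the floor.
- tray: Grey battery tray, loose, about 0.09 kg, 123 mm long. Origin under the middle of its length; x from its pull tab to its contact end, which enters the bay first; z up. Pull tab x -61.5 to -27.5 mm; front plate x -27.5 to -22.5 mm, 74 mm wide, 40 mm high; then the 84 mm long, 48 mm wide part that enters the bay: floor 3 mm thick, walls up to 15 mm above the underside.
- tray_pocket (a point): Centre of the tray's open pocket, on its floor, 3 mm above the underside, 18 mm to +x of the tray's origin; axes as the tray. Pocket 73 mm long, 42 mm wide, with sloping lips; two key blocks narrow its last 6.5 mm (+x, by the brass contacts) to 32 mm, so the pack seats only one way round. The side walls are cut away to the floor over the middle 40 mm, for fingers.
- tray_grip (a point): Middle of the tray's upright pull tab, pinched across its 14 mm thickness (the tray's y): 20 mm above the tray's underside, 45.5 mm to -x of its origin. The tab spans 4 to 34 mm above the underside and reaches 16 mm to -x and 18 mm to +x of this point.
- tray_stop (a point): On the tray's underside at the rear face of its front plate, 22.5 mm to -x of the tray's origin. The plate is wider than the bay and stops against the tester's foot end face: fully home, this point meets bay_mouth (to about 1 mm, sideways play 2 mm).
- pack: Slim dark battery pack, loose, 70 long (x), 38 wide (y), 20 mm high, about 0.11 kg, label up. Origin at the centre of its underside; x to its contact end, whose last 8 mm are stepped in to 28 mm wide with two brass contacts. Seated, its origin is at tray_pocket (play 1.5 mm along x, 2 mm along y), x along the tray's x. Pinch it across the 38 mm at mid length.
- pack_nose (a point): Middle of the contact end face of the slim pack, 35 mm to +x of its origin and 10 mm above its underside.
- thick_pack: Another dark pack of the same outline (70 x 38 mm) but 40 mm high: too tall for the bay, to be left alone. Origin at the centre of its underside, x to its contact end.
- solder_spool: Bystander: steel solder spool, 54 mm across, 40 mm high, standing; origin at the centre of its underside.
- flux_bottle: Bystander: white plastic bottle, 48 mm across, 110 mm high; origin at the centre of its underside.
- screwdriver: Bystander: screwdriver, 170 mm long, lying along its x; origin about the middle of its length.
- shield_can0: Bystander: small metal can, 18 x 18 x 14 mm; origin at the centre of its underside.
- shield_can1: Bystander: another small metal can, 18 x 18 x 14 mm; origin at the centre of its underside.
Not all that is in view belongs to the job. There is more than one size of the tray; the job needs the larger. What is shaped like the pack but blue is not meant.

How it is judged:
By the outcome, as a careful person would: the job done as asked, in the order asked, and still so for the second after the job is handed in, with the robot touching nothing.
It also fails if it takes over 72 s, if anything falls off the work surface, if the arm or the gripper's body presses on something with over 40 N, if the wrist force passes 120 N, or if a joint passes its speed limit or range.

## Working session

There is one attempt and no reset: what is moved stays moved. The work goes in short steps, Python scripts to look and compute and a shell command to move; the robot and the scene stay as the last step left them, time stands still between calls to the robot, and variables do not carry over. Pictures are saved under pics/ and viewed, and the job is handed in when it is done.

```bash
ls; mkdir -p pics; python3 - <<'E'
from rig import bot, viewer
import cv2, numpy as np
for n in ("scene","top","wrist"):
    im=viewer.get_image(n); cv2.imwrite(f"pics/{n}0.png",cv2.resize(im[:,:,::-1],(768,576),interpolation=cv2.INTER_CUBIC))
    cv2.imwrite(f"pics/raw_{n}0.png",im[:,:,::-1])
    c=viewer.calibration(n); print(n,np.round(c["camera_matrix"],1).tolist(),np.round(c["view"],4).tolist())
s=bot.observe(); print(s, bot.grip_point_offset)
E
```

```text
pics
scene [[392.5, 0.0, 259.8], [0.0, 392.5, 188.7], [0.0, 0.0, 1.0]] [[-0.8944, 0.4473, -0.0084, 0.4641], [0.3376, 0.6624, -0.6688, -0.0887], [-0.2935, -0.6009, -0.7434, 1.1627], [0.0, 0.0, 0.0, 1.0]]
top [[471.3, 0.0, 258.9], [0.0, 471.3, 189.0], [0.0, 0.0, 1.0]] [[-0.0158, -0.9997, -0.0176, -0.0195], [-0.9973, 0.017, -0.0714, 0.4974], [0.0717, 0.0164, -0.9973, 1.3999], [0.0, 0.0, 0.0, 1.0]]
wrist [[324.8, 0.0, 257.3], [0.0, 324.8, 192.4], [0.0, 0.0, 1.0]] [[0.4308, 0.9024, -0.0013, -0.5487], [0.8699, -0.4149, 0.2666, -0.0348], [0.2401, -0.116, -0.9638, 0.3789], [0.0, 0.0, 0.0, 1.0]]
{'time_s': 0.15, 'qpos': array([ 1.02291704e+00,  8.78139838e-02,  1.37191986e+00, -5.34758868e-07,
        1.68358731e+00, -1.03080712e-01]), 'joint_velocities': array([ 0.00098105, -0.00306326, -0.00472238, -0.00182343,  0.0040726 ,
        0.00117583]), 'effort': array([ 2.18215449e-03, -3.52377355e+01, -3.13677979e+01, -7.59330578e-05,
        8.07189237e-03,  2.27386984e-06]), 'ee_pos': array([0.2364477 , 0.4961601 , 0.23038582]), 'tool_rot': array([ 2.20570398e-01,  9.75370674e-01, -8.18959776e-04, -2.76104031e-04]), 'contact_force': array([-0.05396456,  0.34061702, -0.81777306]), 'wrist_torque': array([ 0.05122191,  0.00981151, -0.00344717]), 'grip_width': 0.9975128747999582} 0.0187
```

View pics/scene0.png

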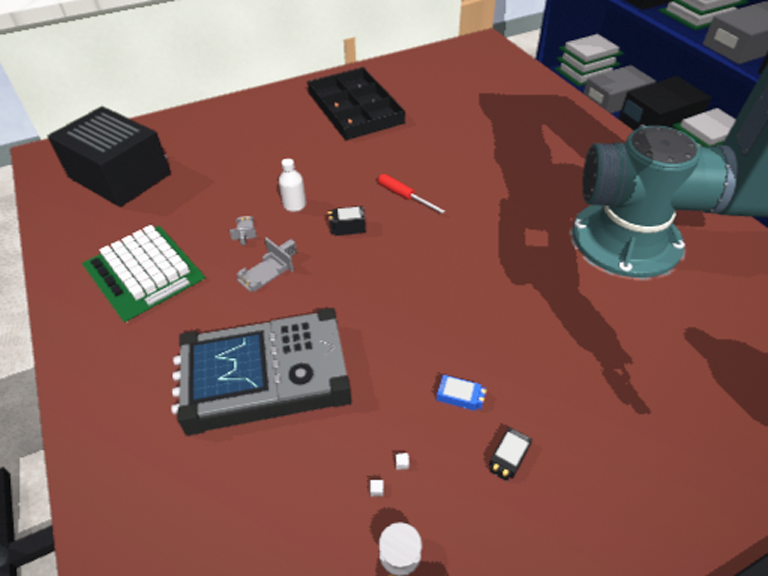

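View pics/top0.png

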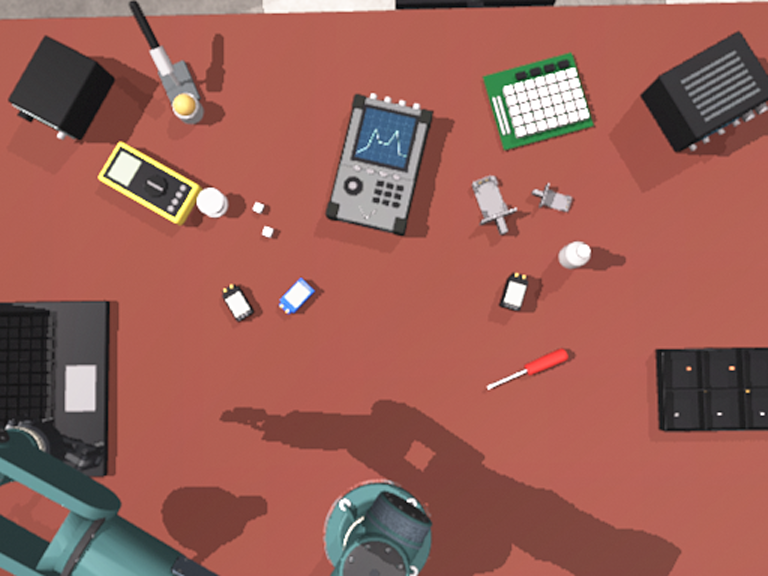

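View pics/wrist0.png

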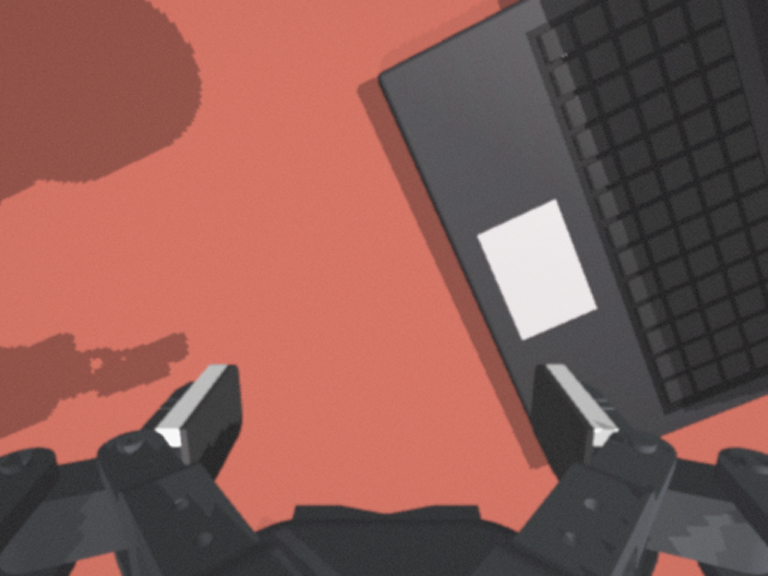

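Candidates, by pixel in the 768-wide top picture:
- Dark packs: (238,302) and (515,292).
- Blue pack: (296,296), not meant.
- Trays: (490,205), larger, and (552,198), smaller.

I'll check these in close crops.

```bash
python3 - <<'E'
import cv2, numpy as np
t=cv2.imread("pics/raw_top0.png"); s=cv2.imread("pics/raw_scene0.png")
def crop(im,x,y,w,h,f): return cv2.resize(im[y:y+h,x:x+w],None,fx=f,fy=f,interpolation=cv2.INTER_CUBIC)
# packs comparison
a=crop(t,140,180,75,40,8); b=crop(t,300,175,75,40,8)
cv2.imwrite("pics/packs_top.png",np.vstack([a,b])[:600])
a=crop(s,285,245,75,75,5); b=crop(s,210,120,75,75,5)
cv2.imwrite("pics/packs_scene.png",np.hstack([a,b]))
cv2.imwrite("pics/trays_top.png",crop(t,305,110,90,60,8))
cv2.imwrite("pics/tester_top.png",crop(t,210,55,90,110,5))
E
```

```text
(no output)
```

View pics/packs_top.png

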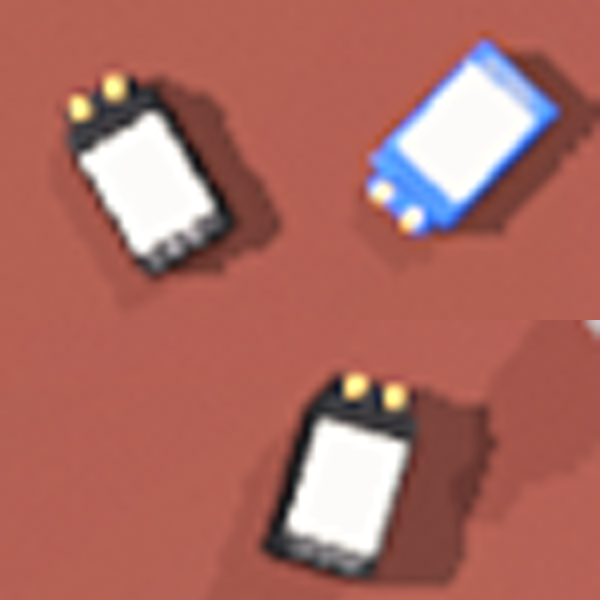

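View pics/packs_scene.png

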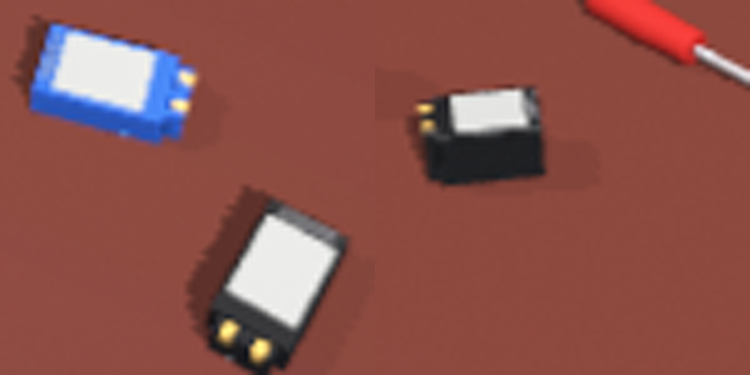

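View pics/trays_top.png

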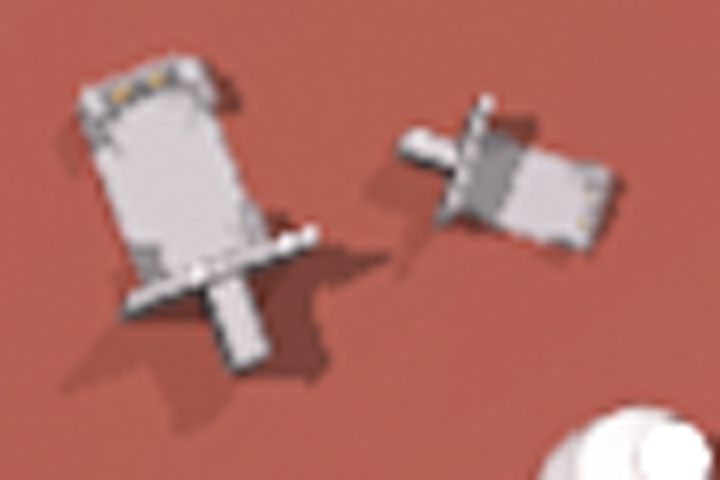

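View pics/tester_top.png

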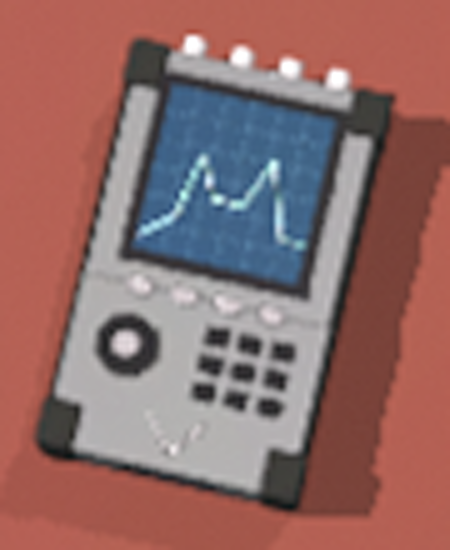

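Both crops agree. The left dark pack at top (238,302) is low-sided, so it's the slim one. The pack at (515,292) is twice as high, so it's the thick one. The larger tray is at (490,205), with its contacts pointing up the picture. Next I'll work out poses.

```bash
cat > h.py <<'E'
import numpy as np, cv2, json
from scipy.spatial.transform import Rotation as R
from scipy.optimize import least_squares
def proj(c,P):
    P=np.atleast_2d(P); K=np.array(c["camera_matrix"]);V=np.array(c["view"])
    q=P@V[:3,:3].T+V[:3,3]; q=q@K.T; return q[:,:2]/q[:,2:]
def unproj(c,px,z):
    K=np.array(c["camera_matrix"]);V=np.array(c["view"]);px=np.atleast_2d(px)
    d=np.c_[px,np.ones(len(px))]@np.linalg.inv(K).T@V[:3,:3]; o=-V[:3,:3].T@V[:3,3]
    z=np.broadcast_to(z,(len(px),)); return o+d*((z-o[2])/d[:,2])[:,None]
def world(pose,L):
    x,y,a=pose[:3]; z=pose[3] if len(pose)>3 else 0; L=np.atleast_2d(L); c,s=np.cos(a),np.sin(a)
    return np.c_[x+c*L[:,0]-s*L[:,1],y+s*L[:,0]+c*L[:,1],z+L[:,2]]
def fit(c,px,L,p0):
    f=lambda p:(proj(c,world(p,L))-np.array(px)).ravel()
    r=least_squares(f,p0,loss='soft_l1'); return r.x, np.abs(f(r.x)).reshape(-1,2).max(1)
def save(im,name,x,y,w,h,f): cv2.imwrite(name,cv2.resize(im[y:y+h,x:x+w],None,fx=f,fy=f,interpolation=cv2.INTER_CUBIC))
def delta(state,target,yawaxis=None):
    """world target TCP -> tool shift in cm (measured pose)"""
    return R.from_quat(state["tool_rot"]).inv().apply(np.array(target)-state["ee_pos"])*100
E
cat > m1.py <<'E'
from rig import bot, viewer
from h import *
c=viewer.calibration("top")
def raw(p,x0,y0,f): return (np.array(p,float)+0.5)/f+[x0,y0]-0.5
# pack: rear corners, label? front body corners top face
px=raw([[228,222],[152,272],[155,88],[70,130]],140,180,8)
L=[[-.035,-.019,.02],[-.035,.019,.02],[.027,-.019,.02],[.027,.019,.02]]
print("pack rays",unproj(c,px,.02).round(4).tolist())
p,e=fit(c,px,L,[.5,.3,.5]);print("pack",p.round(4),e.round(2))
# tray: far corners of walls z .015, plate ends top z .04, tab end top z .034
px=raw([[200,58],[82,97],[316,232],[125,302],[268,355],[235,365]],305,110,8)
L=[[.0615,-.024,.015],[.0615,.024,.015],[-.025,-.037,.04],[-.025,.037,.04],[-.0615,-.007,.034],[-.0615,.007,.034]]
t,e=fit(c,px,L,[.7,-.25,.3]);print("tray",t.round(4),e.round(2))
px=raw([[300,505],[40,448],[390,95],[135,40]],210,55,5)
L=[[0,-.08,.051],[0,.08,.051],[.25,-.08,.051],[.25,.08,.051]]
q,e=fit(c,px,L,[.7,0,0]);print("tester",q.round(4),e.round(2))
E
python3 m1.py
```

```text
pack rays [[0.4463, 0.246, 0.02], [0.428, 0.2746, 0.02], [0.4972, 0.2735, 0.02], [0.4819, 0.3056, 0.02]]
pack [0.467  0.2767 0.5096] [0.97 0.53 0.87 0.29]
tray [ 0.6516 -0.241   0.3108] [1.34 1.16 0.74 0.4  0.42 0.68]
tester [ 0.6125  0.015  -0.2351] [0.44 0.49 0.53 0.69]
```

```bash
cat > go.py <<'E'
import sys
from rig import bot
from h import *
# usage: go.py x y z yaw_of_tool_x(rad, world)  -> tool shift cm, spin deg
x,y,z,a=map(float,sys.argv[1:5]); s=bot.observe()
M=R.from_quat(s["tool_rot"]); X=M.as_matrix()[:,0]; cur=np.arctan2(X[1],X[0])
d=(a-cur+np.pi)%(2*np.pi)-np.pi
print("t",s["time_s"],"shift",delta(s,[x,y,z]).round(2),"spin",round(-np.degrees(d),2),"ee",s["ee_pos"].round(4),"toolz",M.as_matrix()[:,2].round(4),"F",s["contact_force"].round(1),"w",round(s["grip_width"],3),"q6",s["qpos"][5].round(2))
E
python3 go.py 0.467 0.277 0.15 0.51
```

```text
t 0.15 shift [-30.24  -9.85   8.05] spin 125.29 ee [0.2364 0.4962 0.2304] toolz [-9.0e-04 -1.5e-03 -1.0e+00] F [-0.1  0.3 -0.8] w 0.998 q6 -0.1
```

```bash
python3 -m pendant '{"jaw":[1,1,1,1,1],"xyz":[[-4.2,-1.4,0.5],[-8.4,-2.8,1],[-12.6,-4.2,1.5],[-16.8,-5.6,2],[-21,-7,3]],"spin":[8.5,17,25.5,34,42.5]}'; python3 go.py 0.467 0.277 0.15 0.51
```

```text
time_s: 0.65
ee_pos: [0.3973, 0.3418, 0.2016]
tool_rot: [0.561, 0.827, 0.001, 0.0]
contact_force: [0.7, 0.2, -1.1]
grip_width: 1.002
t 0.65 shift [-8.6   4.08  5.16] spin 82.46 ee [0.3973 0.3418 0.2016] toolz [ 1.2e-03  9.0e-04 -1.0e+00] F [ 0.7  0.2 -1.1] w 1.002 q6 0.22
```

```bash
python3 -m pendant '{"jaw":[1,1,1,1,1],"xyz":[[-2,1,1],[-4,2,2],[-6,3,3],[-8,3.7,4],[-8.6,4.1,5]],"spin":[8.5,17,25.5,34,42.5]}'; python3 go.py 0.467 0.277 0.15 0.51
```

```text
time_s: 1.15
ee_pos: [0.4673, 0.2769, 0.1504]
tool_rot: [0.824, 0.567, -0.0, 0.0]
contact_force: [-0.4, 0.8, -0.4]
grip_width: 0.998
t 1.15 shift [ 0.   -0.04  0.04] spin 39.81 ee [0.4673 0.2769 0.1504] toolz [-4.e-04 -1.e-03 -1.e+00] F [-0.4  0.8 -0.4] w 0.998 q6 0.8
```

```bash
python3 -m pendant '{"jaw":[1,1,1,1,1],"xyz":[[0,0,0],[0,0,0],[0,0,0],[0,0,0],[0,0,0]],"spin":[8.5,17,25.5,34,39.9]}'; python3 go.py 0.467 0.277 0.15 0.51; python3 - <<'E'
from rig import bot, viewer
from h import *
im=viewer.get_image("wrist")
cv2.imwrite("pics/raw_w1.png",im[:,:,::-1]); save(im[:,:,::-1],"pics/w1.png",0,0,512,384,1.5)
E
python3 go.py 0.467 0.277 0.15 0.51
```

```text
time_s: 1.65
ee_pos: [0.4661, 0.2784, 0.1508]
tool_rot: [0.967, 0.253, -0.0, 0.0]
contact_force: [0.5, 0.1, -0.0]
grip_width: 0.999
t 1.65 shift [0.01 0.17 0.08] spin 0.11 ee [0.4661 0.2784 0.1508] toolz [-9.e-04 -4.e-04 -1.e+00] F [ 0.5  0.1 -0. ] w 0.999 q6 1.49
t 1.7 shift [0.01 0.17 0.08] spin -0.0 ee [0.4661 0.2785 0.1508] toolz [-9.e-04 -3.e-04 -1.e+00] F [ 0.5  1.1 -0.3] w 1.002 q6 1.49
```

View pics/w1.png

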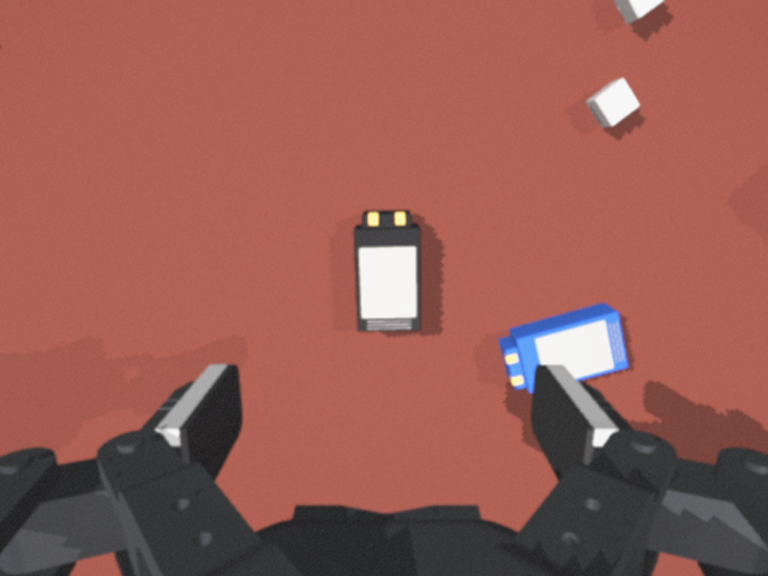

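```bash
python3 - <<'E'
from h import *
save(cv2.imread("pics/raw_w1.png"),"pics/w1c.png",225,130,70,100,6)
save(cv2.imread("pics/raw_w1.png"),"pics/w1b.png",320,190,110,80,6)
E
```

```text
(no output)
```

View pics/w1c.png

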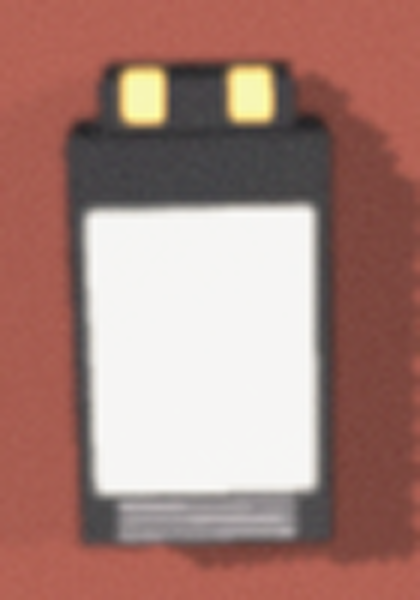

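View pics/w1b.png

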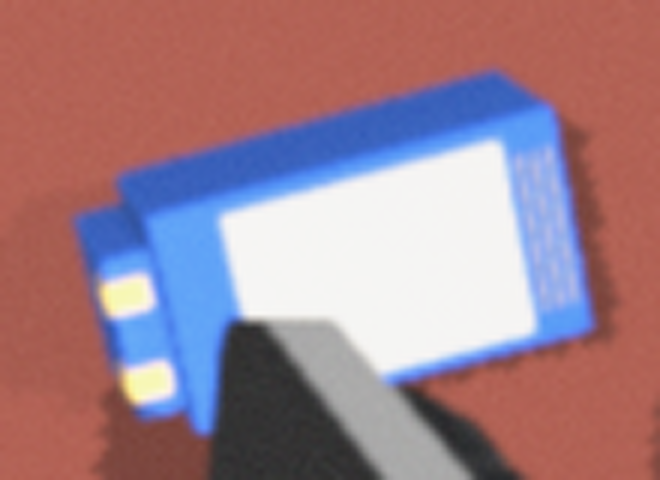

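```bash
python3 - <<'E'
from rig import bot, viewer
from h import *
c=viewer.calibration("wrist"); raw=lambda p,x0,y0,f:(np.array(p,float)+.5)/f+[x0,y0]-.5
px=raw([[328,130],[74,132],[330,543],[86,545],[292,66],[105,66]],225,130,6)
L=[[.027,-.019,.02],[.027,.019,.02],[-.035,-.019,.02],[-.035,.019,.02],[.035,-.014,.02],[.035,.014,.02]]
p,e=fit(c,px,L,[.467,.277,.51]);print("pack",p.round(4),e.round(2))
p0=p
bx=raw([[115,175],[495,72],[555,108],[592,328],[75,218]],320,190,6)
W=unproj(c,bx,[0.0,0.0,.02,.02,0.0]);
s=bot.observe();M=R.from_quat(s["tool_rot"])
print("blue in tool frame cm",(M.inv().apply(W-s["ee_pos"])*100).round(1).tolist())
print("blue rel. pack",world([0,0,-p0[2]],W-[p0[0],p0[1],0]).round(3).tolist())
E
python3 go.py 0.467 0.277 0.01 0.51
```

```text
pack [0.4674 0.2774 0.5242] [1.28 1.31 0.66 1.05 1.36 1.14]
blue in tool frame cm [[-4.0, 7.9, 15.1], [-2.3, 13.8, 15.1], [-2.3, 13.8, 13.1], [-5.8, 14.8, 13.1], [-4.8, 7.3, 15.1]]
blue rel. pack [[-0.042, -0.077, 0.0], [-0.026, -0.136, 0.0], [-0.025, -0.136, 0.02], [-0.061, -0.146, 0.02], [-0.05, -0.071, 0.0]]
t 1.7 shift [ 0.02  0.17 14.08] spin -0.0 ee [0.4661 0.2785 0.1508] toolz [-9.e-04 -3.e-04 -1.e+00] F [ 0.5  1.1 -0.3] w 1.002 q6 1.49
```

```bash
python3 - <<'E'
from rig import bot, viewer
from h import *
c=viewer.calibration("wrist"); raw=lambda p,x0,y0,f:(np.array(p,float)+.5)/f+[x0,y0]-.5
px=raw([[328,130],[74,132],[330,543],[86,545]],225,130,6)
L=[[.027,-.019,.02],[.027,.019,.02],[-.035,-.019,.02],[-.035,.019,.02]]
p,e=fit(c,px,L,[.467,.277,.51]);print("pack",p.round(4),e.round(2))
E
python3 go.py 0.4674 0.2774 0.003 0.522
```

```text
pack [0.4672 0.2771 0.522 ] [1.51 1.06 0.72 0.97]
t 1.7 shift [ 0.07  0.16 14.78] spin -0.69 ee [0.4661 0.2785 0.1508] toolz [-9.e-04 -3.e-04 -1.e+00] F [ 0.5  1.1 -0.3] w 1.002 q6 1.49
```

```bash
python3 -m pendant '{"jaw":[1,0.8,0.8,0.8,0.8],"xyz":[[0.1,0.1,4],[0.1,0.1,8],[0.1,0.1,12],[0.1,0.1,14],[0.1,0.1,14.8]],"spin":[-0.7,-0.7,-0.7,-0.7,-0.7]}' 40; python3 -m pendant '{"jaw":[0.8,0.3,0.3,0.3,0.3],"xyz":[[0,0,0],[0,0,0],[0,0,0],[0,0,0],[0,0,0]],"spin":[0,0,0,0,0]}' 40; python3 go.py 0.4674 0.2774 0.003 0.522
```

```text
time_s: 2.2
ee_pos: [0.4653, 0.2771, -0.0002]
tool_rot: [0.965, 0.262, -0.003, 0.001]
contact_force: [1.1, 0.3, 0.1]
grip_width: 0.8
time_s: 2.7
ee_pos: [0.4694, 0.279, 0.0056]
tool_rot: [0.965, 0.262, 0.002, -0.0]
contact_force: [1.0, 0.3, 6.1]
grip_width: 0.432
t 2.7 shift [-0.25  0.04  0.26] spin 0.42 ee [0.4694 0.279  0.0056] toolz [ 0.0042  0.0021 -1.    ] F [1.  0.3 6.1] w 0.432 q6 1.47
```

```bash
python3 -m pendant '{"jaw":[0.3,0.3],"xyz":[[0,0,0],[0,0,0]],"spin":[0,0]}' 50; python3 go.py 0.4674 0.2774 0.003 0.522
```

```text
time_s: 2.9
ee_pos: [0.4694, 0.279, 0.0057]
tool_rot: [0.965, 0.262, 0.002, -0.0]
contact_force: [-0.8, -0.7, 6.1]
grip_width: 0.431
t 2.9 shift [-0.26  0.04  0.27] spin 0.41 ee [0.4694 0.279  0.0057] toolz [ 0.0043  0.0021 -1.    ] F [-0.8 -0.7  6.1] w 0.431 q6 1.47
```

```bash
python3 -m pendant '{"jaw":[0.52,0.52,0.3,0.3,0.3],"xyz":[[0,0,-0.4],[0,0,-0.5],[0,0,-0.5],[0,0,-0.5],[0,0,-0.5]],"spin":[0,0,0,0,0]}' 50; python3 go.py 0.4674 0.2774 0.003 0.522
```

```text
time_s: 3.4
ee_pos: [0.4681, 0.2784, 0.009]
tool_rot: [0.965, 0.261, 0.001, -0.0]
contact_force: [-0.2, -1.2, 5.4]
grip_width: 0.426
t 3.4 shift [-0.11  0.05  0.6 ] spin 0.41 ee [0.4681 0.2784 0.009 ] toolz [ 9.e-04  4.e-04 -1.e+00] F [-0.2 -1.2  5.4] w 0.426 q6 1.47
```

```bash
python3 -m pendant '{"jaw":[0.3,0.3,0.3,0.3,0.3],"xyz":[[0,0,-2],[0,0,-5],[0,0,-8],[0,0,-10],[0,0,-10]],"spin":[0,0,0,0,0]}'; python3 go.py 0.4674 0.2774 0.003 0.522;python3 - <<'E'
from rig import bot, viewer
from h import *
im=viewer.get_image("wrist")
cv2.imwrite("pics/raw_w2.png",im[:,:,::-1]); save(im[:,:,::-1],"pics/w2.png",0,0,512,384,1.5)
E
```

```text
time_s: 3.9
ee_pos: [0.4694, 0.279, 0.1111]
tool_rot: [0.965, 0.261, 0.003, -0.001]
contact_force: [0.8, -0.2, -0.6]
grip_width: 0.424
t 3.9 shift [-0.31  0.03 10.81] spin 0.41 ee [0.4694 0.279  0.1111] toolz [ 0.0053  0.0025 -1.    ] F [ 0.8 -0.2 -0.6] w 0.424 q6 1.47
```

View pics/w2.png

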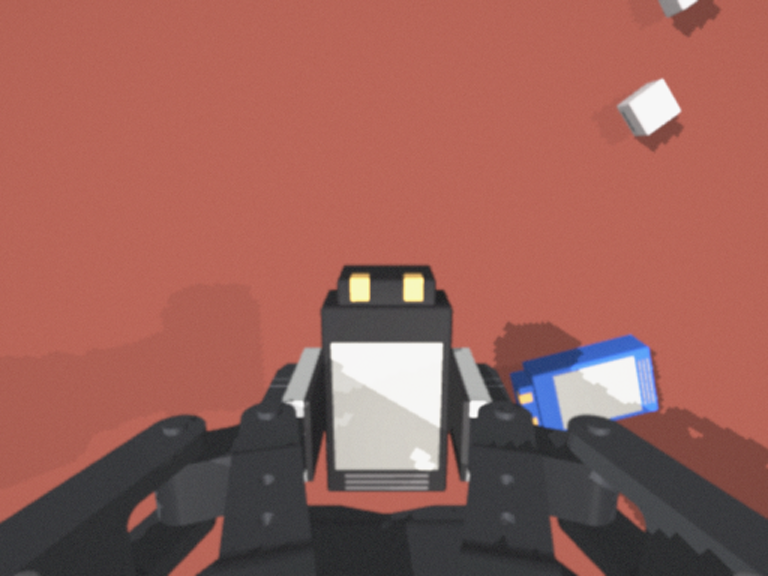

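```bash
python3 - <<'E'
from h import *
save(cv2.imread("pics/raw_w2.png"),"pics/w2c.png",205,170,105,160,3.7)
E
```

```text
(no output)
```

View pics/w2c.png

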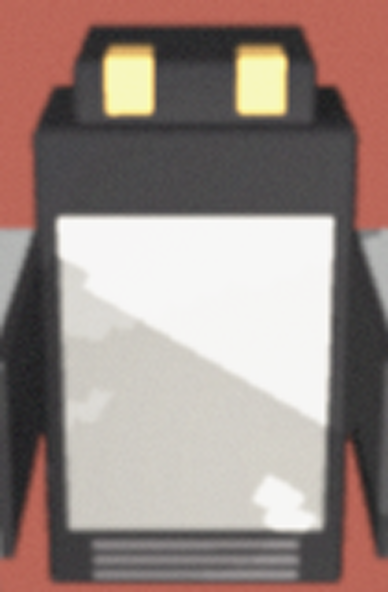

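```bash
cat > inhand.py <<'E'
from rig import bot, viewer
from h import *
def inhand(c,s,px,L):
    M=R.from_quat(s["tool_rot"])
    # tool frame with pack: pack axes x=tool x, y=-tool y, z=-tool z
    B=np.diag([1,-1,-1.])
    def pts(p): 
        Q=R.from_euler('zy',[p[3],p[4]]).as_matrix()
        return M.apply((np.array(L)@Q.T+p[:3])@B.T)+s["ee_pos"]
    f=lambda p:(proj(c,pts(p))-px).ravel()
    r=least_squares(f,[0,0,-.003,0,0],loss='soft_l1'); return r.x,f(r.x).reshape(-1,2)
E
python3 - <<'E'
from inhand import *
raw=lambda p,x0,y0,f:(np.array(p,float)+.5)/f+[x0,y0]-.5
c=viewer.calibration("wrist");s=bot.observe()
px=raw([[37,130],[356,130],[50,580],[342,580],[52,88],[341,88],[92,27],[300,27]],205,170,3.7)
L=[[.027,.019,.02],[.027,-.019,.02],[-.035,.019,.02],[-.035,-.019,.02],[.027,.019,0],[.027,-.019,0],[.035,.014,0],[.035,-.014,0]]
p,e=inhand(c,s,px,L);print("x,y,z mm",(p[:3]*1000).round(1),"yaw,pitch deg",np.degrees(p[3:]).round(2));print(e.round(1).tolist())
p,e=inhand(c,s,px[:6],L[:6]);print("x,y,z mm",(p[:3]*1000).round(1),"yaw,pitch deg",np.degrees(p[3:]).round(2));print(e.round(1).tolist())
E
```

```text
x,y,z mm [ -3.2  -0.7 -12.1] yaw,pitch deg [-0.06  0.48]
[[-0.3, -0.0], [0.3, 0.0], [0.5, 0.2], [-0.4, 0.2], [0.8, -0.5], [-0.9, -0.5], [-0.3, 0.3], [0.5, 0.3]]
x,y,z mm [ -3.3  -0.7 -12.1] yaw,pitch deg [-0.07  0.54]
[[-0.2, 0.1], [0.2, 0.1], [0.5, 0.2], [-0.4, 0.2], [0.8, -0.4], [-0.9, -0.3]]
```

```bash
python3 go.py 0.602 -0.257 0.17 0.311
```

```text
t 3.95 shift [-15.46  52.98  -6.15] spin 12.5 ee [0.4682 0.2784 0.1087] toolz [ 1.6e-03  8.0e-04 -1.0e+00] F [-0.6 -0.5 -2. ] w 0.428 q6 1.47
```

```bash
python3 -m pendant '{"jaw":[0.3,0.3,0.3,0.3,0.3],"xyz":[[-1,3,-2],[-2,7,-4],[-3.5,11,-6],[-5,15,-6],[-6,19,-6]],"spin":[0,0,0,0,0]}'; python3 -m pendant '{"jaw":[0.3,0.3,0.3,0.3,0.3],"xyz":[[-1,4,0],[-2,8,0],[-3.5,12,0],[-5,16,0],[-6,20,0]],"spin":[0,0,0,0,0]}'; python3 go.py 0.602 -0.257 0.17 0.311
```

```text
time_s: 4.45
ee_pos: [0.5109, 0.0823, 0.1664]
tool_rot: [0.965, 0.262, -0.001, -0.0]
contact_force: [0.6, -0.6, -0.8]
grip_width: 0.425
time_s: 4.95
ee_pos: [0.5595, -0.1205, 0.1649]
tool_rot: [0.965, 0.261, -0.002, -0.002]
contact_force: [0.1, 1.0, -1.5]
grip_width: 0.428
t 4.95 shift [-3.22 13.93 -0.56] spin 12.47 ee [ 0.5595 -0.1205  0.1649] toolz [-0.0053  0.0018 -1.    ] F [ 0.1  1.  -1.5] w 0.428 q6 0.73
```

```bash
python3 -m pendant '{"jaw":[0.3,0.3,0.3,0.3,0.3],"xyz":[[-0.8,4,0],[-1.6,8,0],[-2.4,11.5,-0.3],[-3.2,13.9,-0.5],[-3.2,13.9,-0.5]],"spin":[3,6,9,12.4,12.4]}'; python3 -m pendant '{"jaw":[0.3,0.3],"xyz":[[0,0,0],[0,0,0]],"spin":[0,0]}';python3 go.py 0.602 -0.257 0.17 0.311;  python3 - <<'E'
from rig import bot, viewer
from h import *
import json
s=bot.observe();c=viewer.calibration("wrist");im=viewer.get_image("wrist");c2=viewer.calibration("wrist")
print(np.abs(np.array(c["view"])-np.array(c2["view"])).max())
json.dump(dict(camera_matrix=np.array(c["camera_matrix"]).tolist(),view=np.array(c["view"]).tolist()),open("c3.json","w"))
cv2.imwrite("pics/raw_w3.png",im[:,:,::-1]); save(im[:,:,::-1],"pics/w3.png",0,0,512,384,1.5)
E
```

```text
time_s: 5.45
ee_pos: [0.6025, -0.2585, 0.1691]
tool_rot: [0.988, 0.153, -0.002, -0.001]
contact_force: [0.3, 0.3, -0.8]
grip_width: 0.43
time_s: 5.65
ee_pos: [0.6029, -0.2539, 0.1713]
tool_rot: [0.988, 0.156, -0.001, -0.001]
contact_force: [-0.7, 0.0, -0.8]
grip_width: 0.425
t 5.65 shift [-0.18  0.27  0.13] spin 0.17 ee [ 0.6029 -0.2539  0.1713] toolz [-0.0028  0.0022 -1.    ] F [-0.7  0.  -0.8] w 0.425 q6 0.77
0.0009141402979696012
```

View pics/w3.png

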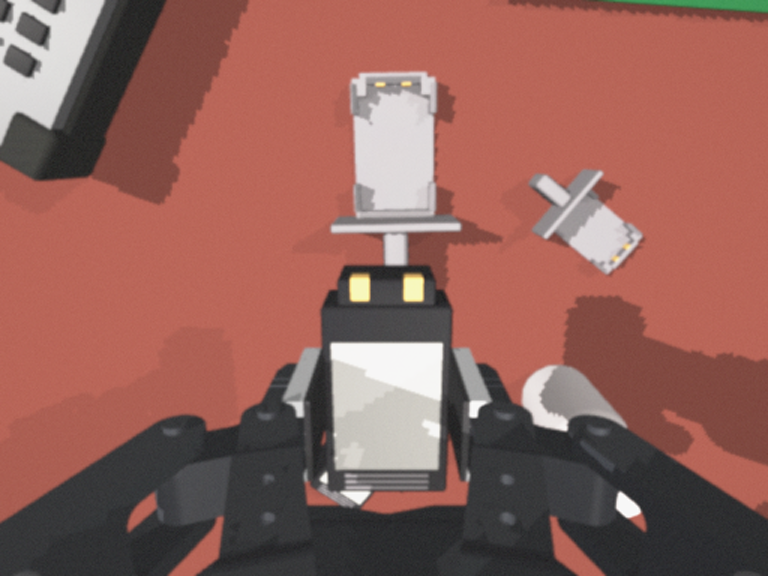

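```bash
python3 - <<'E'
from h import *
save(cv2.imread("pics/raw_w3.png"),"pics/w3c.png",210,40,110,140,4.2)
E
```

```text
(no output)
```

View pics/w3c.png

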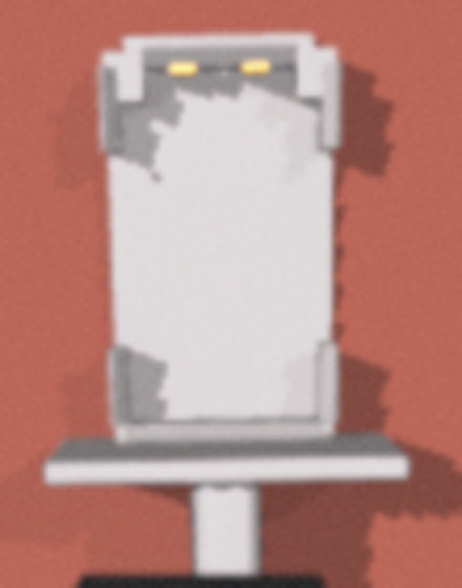

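```bash
python3 - <<'E'
from inhand import *
raw=lambda p,x0,y0,f:(np.array(p,float)+.5)/f+[x0,y0]-.5
c=json.load(open("c3.json"))
px=raw([[45,459],[408,457],[45,484],[408,480],[218,36],[101,148],[341,148],[110,348],[338,345]],210,40,4.2)
L=[[-.0225,.037,.04],[-.0225,-.037,.04],[-.0275,.037,.04],[-.0275,-.037,.04],[.0615,0,.015],[.038,.024,.015],[.038,-.024,.015],[-.002,.024,.015],[-.002,-.024,.015]]
t,e=fit(c,px,L,[.65,-.24,.31])
print("tray",t.round(4),e.round(2))
print(((proj(c,world(t,L))-px)).round(1).tolist())
t2,e=fit(c,px,L,[.65,-.24,.31,0]);print("tray free z",t2.round(4),e.round(2))
pk=world(t,[[.018,0,.003]])[0];print("pocket",pk.round(4))
a=t[2]
# in-hand offset (x -3.2, y -0.7 in pack axes) -> TCP target
for yaw in [a]:
    off=np.array([np.cos(a)*-.0032+np.sin(a)*.0007, np.sin(a)*-.0032-np.cos(a)*.0007])
    print("TCP target",(pk[:2]-off).round(4),"yaw",a.round(4))
E
```

```text
tray [ 0.6539 -0.2426  0.3266] [0.69 0.39 0.43 0.23 2.26 1.12 0.86 0.38 0.74]
[[-0.7, 0.3], [0.4, -0.3], [-0.4, 0.2], [0.2, 0.1], [0.6, -2.3], [1.1, 0.7], [-0.9, -0.0], [0.4, 0.0], [-0.7, 0.0]]
tray free z [ 0.6538 -0.2427  0.3269 -0.0012] [0.48 0.43 0.22 0.06 1.91 1.23 0.98 0.5  0.84]
pocket [ 0.6709 -0.2368  0.003 ]
TCP target [ 0.6737 -0.2351] yaw 0.3266
```

```bash
python3 go.py 0.6737 -0.2351 0.040 0.3266
```

```text
t 5.7 shift [ 7.31  0.44 13.19] spin -0.71 ee [ 0.6031 -0.2537  0.172 ] toolz [-0.002   0.0016 -1.    ] F [ 0.4  0.2 -1.6] w 0.424 q6 0.77
```

```bash
python3 -m pendant '{"jaw":[0.3,0.3,0.3,0.3,0.3],"xyz":[[3,0.1,3],[6,0.3,6],[7.3,0.4,9],[7.3,0.4,12],[7.3,0.4,13]],"spin":[-0.7,-0.7,-0.7,-0.7,-0.7]}'; python3 -m pendant '{"jaw":[0.3,0.3,0.3],"xyz":[[0,0,0],[0,0,0],[0,0,0]],"spin":[0,0,0]}';python3 go.py 0.6737 -0.2351 0.040 0.3266;  python3 - <<'E'
from rig import bot, viewer
from h import *
import json
c=viewer.calibration("wrist");im=viewer.get_image("wrist")
json.dump(dict(camera_matrix=np.array(c["camera_matrix"]).tolist(),view=np.array(c["view"]).tolist()),open("c4.json","w"))
cv2.imwrite("pics/raw_w4.png",im[:,:,::-1]); save(im[:,:,::-1],"pics/w4.png",0,0,512,384,1.5)
E
python3 go.py 0.6737 -0.2351 0.040 0.3266
```

```text
time_s: 6.2
ee_pos: [0.6719, -0.2336, 0.038]
tool_rot: [0.987, 0.163, -0.004, -0.002]
contact_force: [-0.1, 0.1, -1.3]
grip_width: 0.425
time_s: 6.5
ee_pos: [0.6755, -0.2371, 0.0466]
tool_rot: [0.987, 0.162, 0.002, 0.001]
contact_force: [0.7, 0.2, -0.2]
grip_width: 0.426
t 6.5 shift [-0.11 -0.25  0.66] spin -0.1 ee [ 0.6755 -0.2371  0.0466] toolz [ 0.0047 -0.002  -1.    ] F [ 0.7  0.2 -0.2] w 0.426 q6 0.83
t 6.55 shift [-0.1  -0.26  0.65] spin -0.11 ee [ 0.6755 -0.2372  0.0465] toolz [ 0.0046 -0.0019 -1.    ] F [-0.3 -0.3 -0.2] w 0.431 q6 0.83
```

View pics/w4.png

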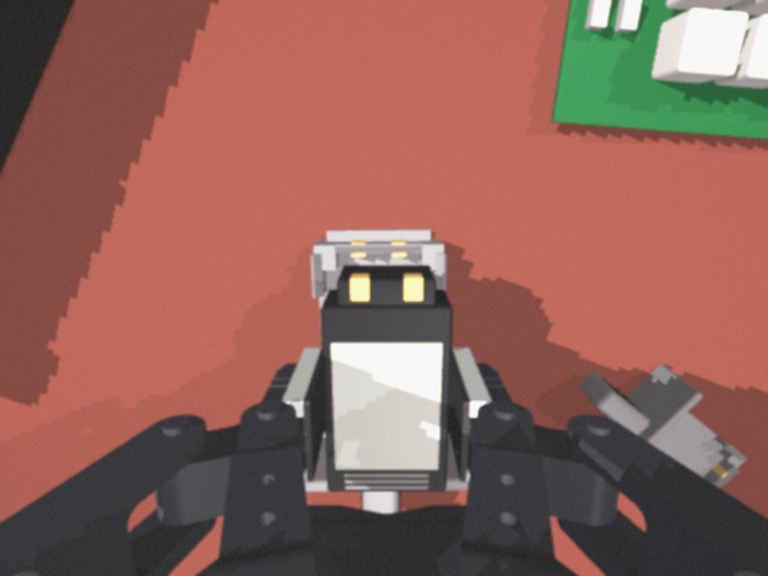

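```bash
python3 - <<'E'
from h import *
save(cv2.imread("pics/raw_w4.png"),"pics/w4c.png",195,145,115,90,6.5)
E
```

View pics/w4c.png

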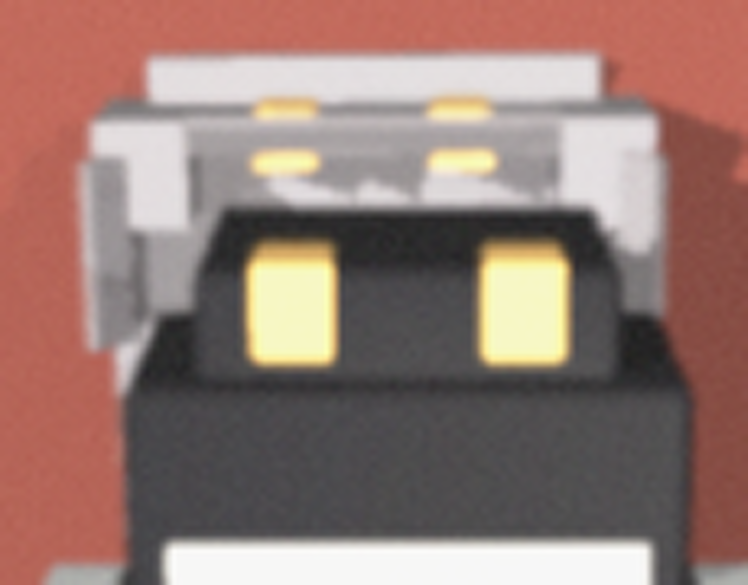

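```bash
python3 - <<'E'
from inhand import *
raw=lambda p,x0,y0,f:(np.array(p,float)+.5)/f+[x0,y0]-.5
c=json.load(open("c4.json")); s=bot.observe()
t=np.array([.6539,-.2426,.3266])
inv=lambda W:world([0,0,-t[2]],np.array(W)-[t[0],t[1],0])
names=["outL","outR","keyLin-far","keyRin-far","keyLin-near"]
px=raw([[90,120],[659,118],[187,125],[562,125],[187,230]],195,145,6.5)
for n,w in zip(names,inv(unproj(c,px,.015))): print(n,(w*1000).round(1))
px=raw([[146,58],[600,55]],195,145,6.5)
for z in (0,.003): print("nose z",z,(inv(unproj(c,px,z))*1000).round(1).tolist())
# pack in world & tray frame
px=raw([[127,385],[690,385],[150,315],[660,315],[198,375],[618,375],[225,210],[595,210]],195,145,6.5)
L=[[.027,.019,.02],[.027,-.019,.02],[.027,.019,0],[.027,-.019,0],[.027,.014,.02],[.027,-.014,.02],[.035,.014,0],[.035,-.014,0]]
rear=(np.array([[50,580],[342,580]])+.5)/3.7+[205,170]-.5
px=np.r_[px,rear];L=L+[[-.035,.019,.02],[-.035,-.019,.02]]
p,e=inhand(c,s,px,L);print("inhand",(p[:3]*1000).round(1),np.degrees(p[3:]).round(2));print(e.round(1).tolist())
M=R.from_quat(s["tool_rot"]);B=np.diag([1,-1,-1.])
W=M.apply(p[:3]*[1,-1,-1])+s["ee_pos"];print("pack origin world",W.round(4),"in tray frame mm",(inv([W])*1000).round(1))
E
```

```text
outL [57.9 24.1 15. ]
outR [ 57.9 -23.7  15. ]
keyLin-far [57.4 16.  15. ]
keyRin-far [ 57.3 -15.5  15. ]
keyLin-near [48.4 16.2 15. ]
nose z 0 [[60.9, 21.0, 0.0], [61.0, -20.0, 0.0]]
nose z 0.003 [[61.3, 20.7, 3.0], [61.5, -19.7, 3.0]]
inhand [ -2.9  -0.6 -11.9] [0.02 1.7 ]
[[0.0, -0.5], [0.0, -0.5], [1.7, -0.5], [-0.6, -0.6], [0.5, 1.1], [-0.3, 1.0], [-0.2, -0.1], [-0.3, -0.2], [0.1, 0.4], [-0.3, 0.3]]
pack origin world [ 0.6729 -0.2388  0.0346] in tray frame mm [[19.3 -2.5 34.6]]
```

```bash
python3 -m pendant '{"jaw":[0.3,0.3,0.3,0.3,0.3],"xyz":[[-0.1,-0.2,0.4],[-0.1,-0.2,0.8],[-0.1,-0.2,1.2],[-0.1,-0.2,1.2],[-0.1,-0.2,1.2]],"spin":[0,0,0,0,0]}'; python3 go.py 0.6737 -0.2351 0.015 0.3266; python3 -m pendant '{"jaw":[0.3,0.3,0.3],"xyz":[[0,0,0],[0,0,0],[0,0,0]],"spin":[0,0,0]}';python3 go.py 0.6737 -0.2351 0.015 0.3266
```

```text
time_s: 7.05
ee_pos: [0.6723, -0.2349, 0.0307]
tool_rot: [0.987, 0.162, -0.0, -0.0]
contact_force: [-0.7, 0.4, -1.6]
grip_width: 0.422
t 7.05 shift [0.12 0.07 1.57] spin -0.1 ee [ 0.6723 -0.2349  0.0307] toolz [-9.e-04  5.e-04 -1.e+00] F [-0.7  0.4 -1.6] w 0.422 q6 0.83
time_s: 7.35
ee_pos: [0.6728, -0.235, 0.0315]
tool_rot: [0.987, 0.162, 0.0, 0.0]
contact_force: [0.4, -1.0, -0.5]
grip_width: 0.43
t 7.35 shift [0.08 0.04 1.65] spin -0.1 ee [ 0.6728 -0.235   0.0315] toolz [ 4.e-04 -1.e-04 -1.e+00] F [ 0.4 -1.  -0.5] w 0.43 q6 0.83
```

```bash
python3 -m pendant '{"jaw":[0.3,0.3,0.3,0.3,0.3],"xyz":[[0,0,0.5],[0.1,0,1],[0.1,0,1.4],[0.1,0,1.6],[0.1,0,1.6]],"spin":[-0.1,-0.1,-0.1,-0.1,-0.1]}'; python3 go.py 0.6737 -0.2351 0.015 0.3266; python3 -m pendant '{"jaw":[0.3,0.3],"xyz":[[0,0,0],[0,0,0]],"spin":[0,0]}';python3 go.py 0.6737 -0.2351 0.015 0.3266;  python3 - <<'E'
from rig import bot, viewer
from h import *
import json
c=viewer.calibration("wrist");im=viewer.get_image("wrist")
json.dump(dict(camera_matrix=np.array(c["camera_matrix"]).tolist(),view=np.array(c["view"]).tolist()),open("c5.json","w"))
cv2.imwrite("pics/raw_w5.png",im[:,:,::-1]); save(im[:,:,::-1],"pics/w5.png",195,145,115,90,6.5)
E
```

```text
time_s: 7.85
ee_pos: [0.6739, -0.2349, 0.0195]
tool_rot: [0.987, 0.163, 0.001, 0.001]
contact_force: [-6.8, 1.8, 13.4]
grip_width: 0.433
t 7.85 shift [-0.02  0.01  0.45] spin 0.01 ee [ 0.6739 -0.2349  0.0195] toolz [ 1.5e-03 -8.0e-04 -1.0e+00] F [-6.8  1.8 13.4] w 0.433 q6 0.83
time_s: 8.05
ee_pos: [0.6737, -0.235, 0.0195]
tool_rot: [0.987, 0.163, 0.001, 0.001]
contact_force: [-7.1, 1.3, 12.7]
grip_width: 0.429
t 8.05 shift [-0.01  0.01  0.45] spin 0.01 ee [ 0.6737 -0.235   0.0195] toolz [ 0.0014 -0.001  -1.    ] F [-7.1  1.3 12.7] w 0.429 q6 0.83
```

View pics/w5.png

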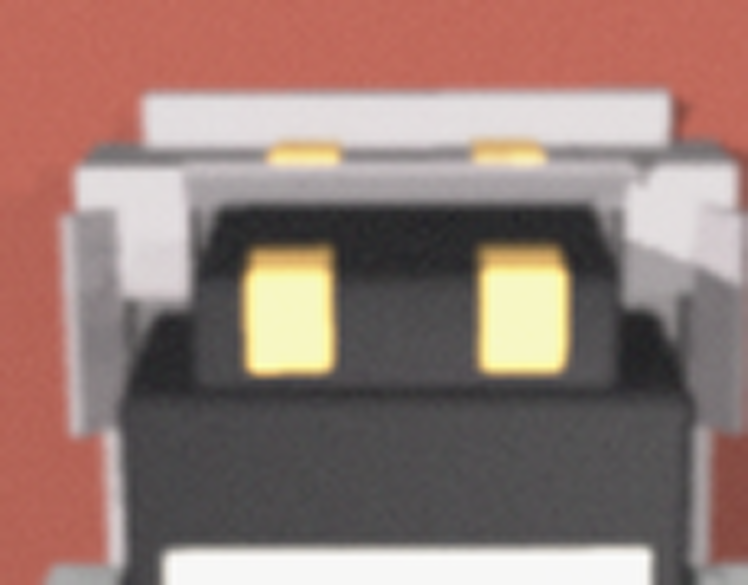

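```bash
python3 -m pendant '{"jaw":[0.3,0.3,0.3,0.3,0.3],"xyz":[[0,0,-0.4],[-0.15,0,-0.4],[-0.15,0,-0.2],[-0.15,0,0],[-0.15,0,0]],"spin":[0,0,0,0,0]}'; python3 go.py 0.6737 -0.2351 0.015 0.3266; python3 -m pendant '{"jaw":[0.3,0.3],"xyz":[[0,0,0],[0,0,0]],"spin":[0,0]}';python3 go.py 0.6737 -0.2351 0.015 0.3266
```

```text
time_s: 8.6
ee_pos: [0.6714, -0.2347, 0.0135]
tool_rot: [0.987, 0.163, -0.001, -0.001]
contact_force: [0.3, 0.2, -1.1]
grip_width: 0.429
t 8.6 shift [ 0.2   0.11 -0.15] spin 0.0 ee [ 0.6714 -0.2347  0.0135] toolz [-0.0024  0.0013 -1.    ] F [ 0.3  0.2 -1.1] w 0.429 q6 0.83
time_s: 8.8
ee_pos: [0.6721, -0.235, 0.0149]
tool_rot: [0.987, 0.163, -0.0, -0.0]
contact_force: [-0.5, 0.1, -1.1]
grip_width: 0.428
t 8.8 shift [ 0.15  0.06 -0.01] spin 0.0 ee [ 0.6721 -0.235   0.0149] toolz [-3.e-04  3.e-04 -1.e+00] F [-0.5  0.1 -1.1] w 0.428 q6 0.83
```

```bash
python3 -m pendant '{"jaw":[0.3,0.3,0.3,0.3],"xyz":[[0,0,0.2],[0,0,0.4],[0,0,0.5],[0,0,0.5]],"spin":[0,0,0,0]}'; python3 go.py 0.6737 -0.2351 0.015 0.3266; python3 - <<'E'
from rig import bot, viewer
from h import *
import json
c=viewer.calibration("wrist");im=viewer.get_image("wrist")
json.dump(dict(camera_matrix=np.array(c["camera_matrix"]).tolist(),view=np.array(c["view"]).tolist()),open("c6.json","w"))
cv2.imwrite("pics/raw_w6.png",im[:,:,::-1]); save(im[:,:,::-1],"pics/w6.png",195,145,115,90,6.5)
E
```

```text
time_s: 9.2
ee_pos: [0.6725, -0.2352, 0.012]
tool_rot: [0.987, 0.163, 0.001, 0.0]
contact_force: [-2.1, 2.5, 5.3]
grip_width: 0.422
t 9.2 shift [ 0.11  0.03 -0.3 ] spin 0.01 ee [ 0.6725 -0.2352  0.012 ] toolz [ 1.2e-03 -4.0e-04 -1.0e+00] F [-2.1  2.5  5.3] w 0.422 q6 0.83
```

View pics/w6.png

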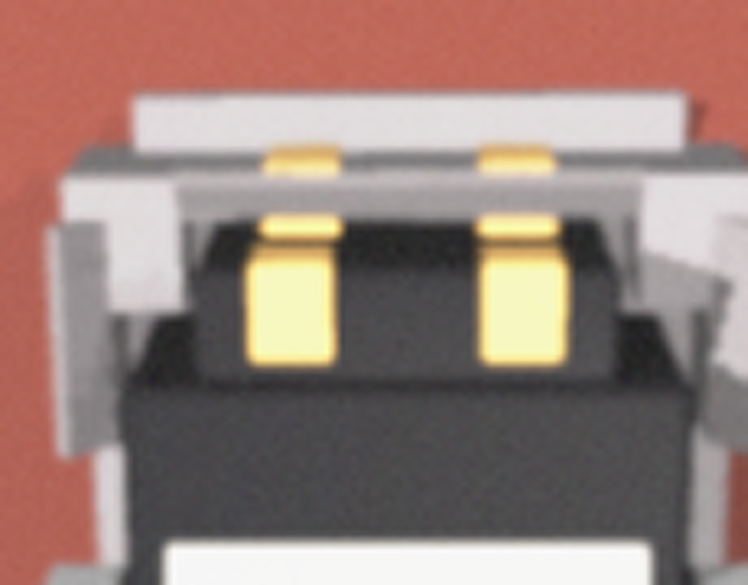

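```bash
python3 -m pendant '{"jaw":[0.6,0.75,0.75,0.75,0.75],"xyz":[[0,0,-0.2],[0,0,-0.2],[0,0,-0.2],[0,0,-3],[0,0,-7]],"spin":[0,0,0,0,0]}';python3 -m pendant '{"jaw":[1,1,1,1,1],"xyz":[[-3,0,-3],[-6,0,-4],[-6,0,-5],[-6,0,-5],[-6,0,-5]],"spin":[0,0,0,0,0]}'; python3 - <<'E'
from rig import bot, viewer
from h import *
import json
c=viewer.calibration("wrist");im=viewer.get_image("wrist")
json.dump(dict(camera_matrix=np.array(c["camera_matrix"]).tolist(),view=np.array(c["view"]).tolist()),open("c7.json","w"))
cv2.imwrite("pics/raw_w7.png",im[:,:,::-1]); save(im[:,:,::-1],"pics/w7.png",0,0,512,384,1.5)
E
python3 go.py 0.61 -0.256 0.025 0.3266
```

```text
time_s: 9.75
ee_pos: [0.6697, -0.2341, 0.076]
tool_rot: [0.987, 0.163, -0.004, -0.003]
contact_force: [1.5, 0.6, 0.7]
grip_width: 0.749
time_s: 10.25
ee_pos: [0.6158, -0.2541, 0.1297]
tool_rot: [0.987, 0.163, 0.0, -0.0]
contact_force: [-0.2, 0.7, -0.8]
grip_width: 0.999
t 10.3 shift [-0.6   0.04 10.4 ] spin 0.04 ee [ 0.6157 -0.2538  0.129 ] toolz [-0.0011  0.0011 -1.    ] F [-1.  -0.1  0.5] w 1.001 q6 0.77
```

View pics/w7.png

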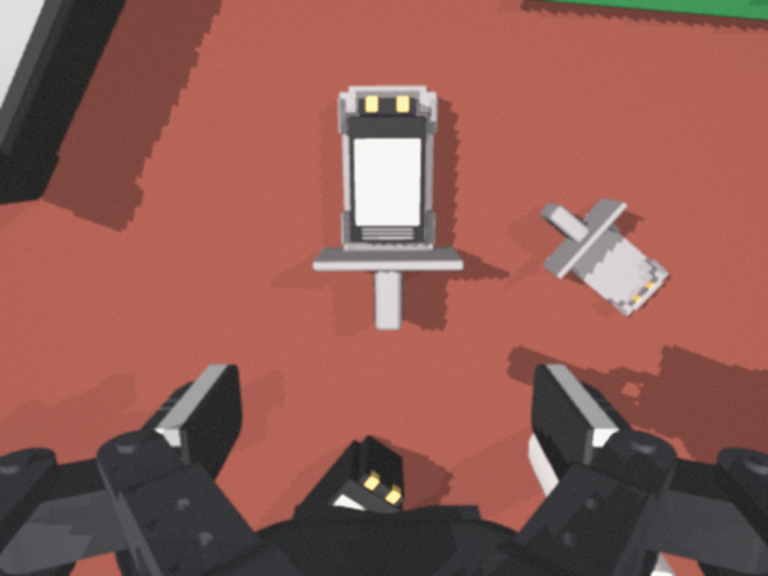

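```bash
python3 - <<'E'
from rig import bot, viewer
from h import *
save(cv2.imread("pics/raw_w7.png"),"pics/w7c.png",200,50,120,175,3.4)
t=cv2.imread("pics/raw_top0.png"); save(t,"pics/bot.png",325,150,100,80,7)
E
```

```text
(no output)
```

View pics/w7c.png

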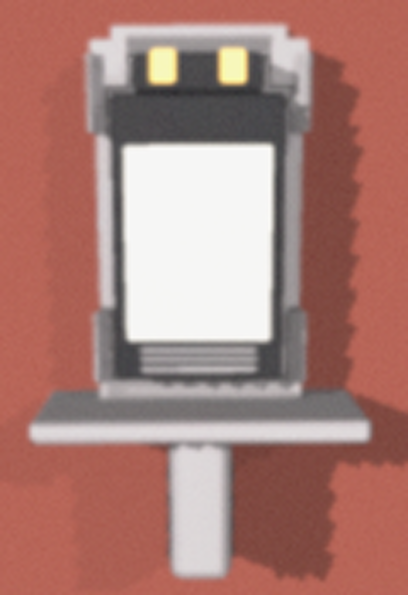

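View pics/bot.png

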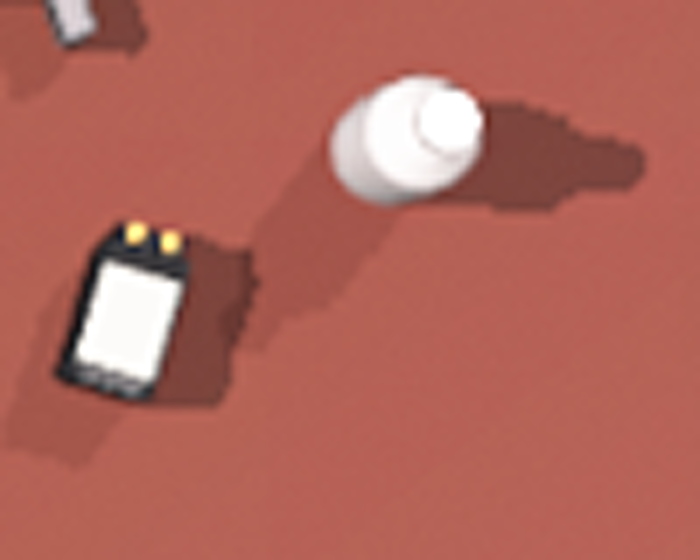

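```bash
python3 - <<'E'
from inhand import *
raw=lambda p,x0,y0,f:(np.array(p,float)+.5)/f+[x0,y0]-.5
c=json.load(open("c7.json")); ct=viewer.calibration("top"); s=bot.observe()
W=unproj(ct,raw([[450,118]],325,150,7),.11)[0];print("bottle",W.round(3),unproj(ct,raw([[385,147]],325,150,7),.02).round(3))
tp=unproj(ct,raw([[115,228],[188,252],[55,375],[150,400]],325,150,7),[.04]*4);print("thick",tp.round(3).tolist())
px=raw([[30,423],[371,423],[30,441],[371,441],[87,133],[311,133],[96,310],[305,310],[172,577],[230,577]],200,50,3.4)
L=[[-.0225,.037,.04],[-.0225,-.037,.04],[-.0275,.037,.04],[-.0275,-.037,.04],[.038,.024,.015],[.038,-.024,.015],[-.002,.024,.015],[-.002,-.024,.015],[-.0615,.007,.034],[-.0615,-.007,.034]]
t,e=fit(c,px,L,[.65,-.24,.31]);print("tray",t.round(4),e.round(2))
px=raw([[110,97],[283,97],[114,378],[280,378]],200,50,3.4)
L=[[.027,.019,.02],[.027,-.019,.02],[-.035,.019,.02],[-.035,-.019,.02]]
p,e=fit(c,px,L,[.67,-.23,.31,0]);print("pack",p.round(4),e.round(2),"in tray",(world([0,0,-t[2]],[[p[0]-t[0],p[1]-t[1],p[3]]])*1000).round(1), np.degrees(p[2]-t[2]).round(1))
g=world(t,[[-.0455,0,.02]])[0];print("grip",g.round(4))
inv=lambda W:world([0,0,-t[2]],np.array(W)-[g[0],g[1],0])
print("bottle rel grip",inv([W]).round(3),"thick rel grip",inv(tp).round(3).tolist())
E
```

```text
bottle [ 0.548 -0.395  0.11 ] [[ 0.546 -0.39   0.02 ]]
thick [[0.512, -0.271, 0.04], [0.501, -0.301, 0.04], [0.45, -0.244, 0.04], [0.439, -0.284, 0.04]]
tray [ 0.6542 -0.2426  0.3282] [0.84 1.02 0.52 0.34 1.55 0.95 0.35 0.45 1.07 1.04]
pack [ 0.6708 -0.2361  0.3277 -0.0016] [0.16 0.2  0.4  0.46] in tray [[17.8  0.8 -1.6]] -0.0
grip [ 0.6111 -0.2573  0.02  ]
bottle rel grip [[-0.105 -0.11   0.11 ]] thick rel grip [[-0.099, 0.019, 0.04], [-0.119, -0.006, 0.04], [-0.148, 0.064, 0.04], [-0.172, 0.031, 0.04]]
```

```bash
python3 go.py 0.6111 -0.2573 0.007 0.328; python3 -m pendant '{"jaw":[1,0.6,0.5,0.5,0.5],"xyz":[[-0.6,0.2,4],[-0.6,0.2,8],[-0.6,0.2,10],[-0.6,0.2,11.5],[-0.6,0.2,12]],"spin":[0,0,0,0,0]}' 60;python3 -m pendant '{"jaw":[0.5,0.5],"xyz":[[0,0,0],[0,0,0]],"spin":[0,0]}' ;python3 go.py 0.6111 -0.2573 0.007 0.328
```

```text
t 10.3 shift [-0.54  0.2  12.2 ] spin -0.04 ee [ 0.6157 -0.2538  0.129 ] toolz [-0.0011  0.0011 -1.    ] F [-1.  -0.1  0.5] w 1.001 q6 0.77
time_s: 10.8
ee_pos: [0.6094, -0.257, 0.007]
tool_rot: [0.987, 0.163, -0.002, -0.002]
contact_force: [0.2, -0.1, 0.4]
grip_width: 0.499
time_s: 11.0
ee_pos: [0.6115, -0.2586, 0.0119]
tool_rot: [0.987, 0.163, 0.001, 0.001]
contact_force: [-0.5, -0.8, -0.6]
grip_width: 0.501
t 11.0 shift [ 0.   -0.14  0.49] spin -0.06 ee [ 0.6115 -0.2586  0.0119] toolz [ 0.0026 -0.0012 -1.    ] F [-0.5 -0.8 -0.6] w 0.501 q6 0.76
```

```bash
python3 -m pendant '{"jaw":[0.5,0.5,0.3,0.05,0.05],"xyz":[[0,-0.1,0.4],[0,-0.1,0.4],[0,-0.1,0.4],[0,-0.1,0.4],[0,-0.1,0.4]],"spin":[0,0,0,0,0]}' 60;python3 -m pendant '{"jaw":[0.05,0.05,0.05],"xyz":[[0,0,0],[0,0,0],[0,0,0]],"spin":[0,0,0]}' 80;python3 go.py 0.6111 -0.2573 0.007 0.328
```

```text
time_s: 11.5
ee_pos: [0.6102, -0.2573, 0.0069]
tool_rot: [0.987, 0.163, 0.0, 0.0]
contact_force: [-0.1, 0.8, 1.2]
grip_width: 0.154
time_s: 11.8
ee_pos: [0.6102, -0.2573, 0.007]
tool_rot: [0.987, 0.163, 0.0, 0.0]
contact_force: [-1.5, 0.6, 4.6]
grip_width: 0.148
t 11.8 shift [ 0.09  0.03 -0.  ] spin -0.07 ee [ 0.6102 -0.2573  0.007 ] toolz [ 6.e-04 -1.e-04 -1.e+00] F [-1.5  0.6  4.6] w 0.148 q6 0.76
```

```bash
python3 -m pendant '{"jaw":[0.05,0.05,0.05,0.05,0.05],"xyz":[[0,0,-0.7],[0,0,-1.8],[0,0,-3],[0,0,-4],[0,0,-4.5]],"spin":[0,0,0,0,0]}';python3 -m pendant '{"jaw":[0.05,0.05,0.05,0.05],"xyz":[[0,0,-1],[0,0,-2],[0,0,-3],[0,0,-3]],"spin":[0,0,0,0]}';python3 - <<'E'
from rig import bot, viewer
from h import *
import json
c=viewer.calibration("wrist");im=viewer.get_image("wrist")
json.dump(dict(camera_matrix=np.array(c["camera_matrix"]).tolist(),view=np.array(c["view"]).tolist()),open("c8.json","w"))
cv2.imwrite("pics/raw_w8.png",im[:,:,::-1]); save(im[:,:,::-1],"pics/w8.png",0,0,512,384,1.5)
E
python3 go.py 0.4695 0.049 0.11 -0.235
```

```text
time_s: 12.3
ee_pos: [0.6109, -0.2577, 0.0535]
tool_rot: [0.987, 0.163, 0.001, 0.001]
contact_force: [0.4, 0.3, -1.4]
grip_width: 0.149
time_s: 12.7
ee_pos: [0.6112, -0.2579, 0.084]
tool_rot: [0.987, 0.163, 0.002, 0.001]
contact_force: [0.1, 0.0, -1.4]
grip_width: 0.154
t 12.75 shift [ -3.53 -33.56  -2.79] spin 32.18 ee [ 0.6107 -0.2576  0.0828] toolz [ 0.0024 -0.0011 -1.    ] F [-0.6  0.2 -1.5] w 0.149 q6 0.76
```

View pics/w8.png

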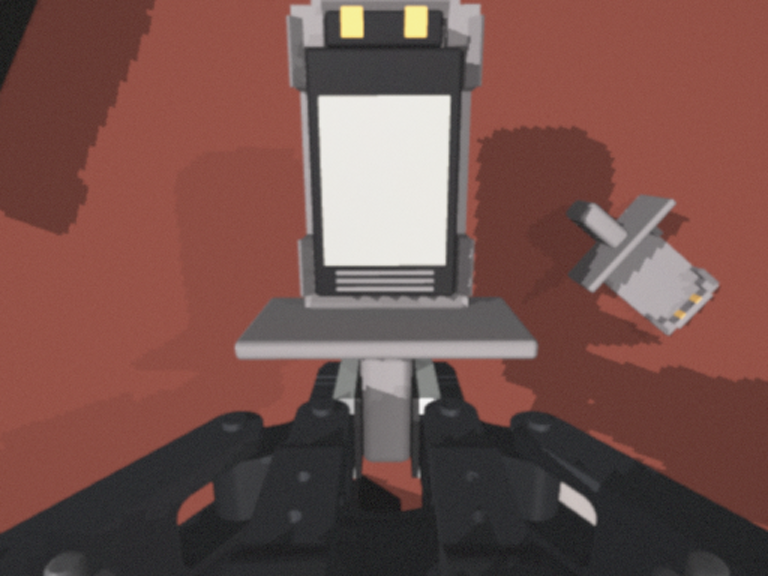

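```bash
python3 - <<'E'
from inhand import *
save(cv2.imread("pics/raw_w8.png"),"pics/w8c.png",150,0,220,250,2.4)
E
python3 -m pendant '{"jaw":[0.05,0.05,0.05,0.05,0.05],"xyz":[[-1,-3,-0.7],[-2,-6,-1.5],[-3.5,-9,-2.3],[-5,-12,-2.8],[-6,-14,-2.8]],"spin":[4,8,12,16,20]}';python3 go.py 0.554 0.029 0.115 -0.235
```

```text
time_s: 13.25
ee_pos: [0.5068, -0.1423, 0.1096]
tool_rot: [1.0, -0.012, -0.0, -0.0]
contact_force: [0.9, 0.2, -2.2]
grip_width: 0.151
t 13.25 shift [  4.29 -17.25  -0.53] spin 12.06 ee [ 0.5068 -0.1423  0.1096] toolz [-1.e-04  6.e-04 -1.e+00] F [ 0.9  0.2 -2.2] w 0.151 q6 1.21
```

View pics/w8c.png

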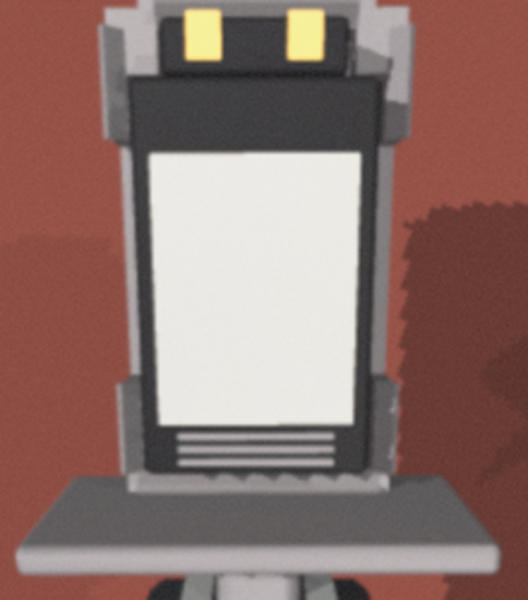

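```bash
python3 - <<'E'
from inhand import *
raw=lambda p,x0,y0,f:(np.array(p,float)+.5)/f+[x0,y0]-.5
c=viewer.calibration("wrist");s=bot.observe()
px=raw([[17,547],[498,547],[75,480],[445,480],[105,137],[410,138],[121,381],[398,381],[137,0],[376,0]][:8],150,0,2.4)
L=[[-.0225,.037,.04],[-.0225,-.037,.04],[-.0225,.037,0.0],[-.0225,-.037,0.0],[.038,.024,.015],[.038,-.024,.015],[-.002,.024,.015],[-.002,-.024,.015]]
# lower visible edge of plate +x face is hidden? try both
for idx in (range(8),[0,1,4,5,6,7]):
    p,e=inhand(c,s,px[list(idx)],[L[i] for i in idx]);print("tray origin in tool(-flipped) mm",(p[:3]*1000).round(1),np.degrees(p[3:]).round(2));print(e.round(1).tolist())
E
python3 -m pendant '{"jaw":[0.05,0.05,0.05,0.05,0.05],"xyz":[[0.5,-3,0],[1,-7,0],[2,-11,-0.3],[3.3,-15,-0.5],[4.3,-17.2,-0.5]],"spin":[3,6,9,12,12]}';python3 -m pendant '{"jaw":[0.05,0.05,0.05],"xyz":[[0,0,0],[0,0,0],[0,0,0]],"spin":[0,0,0]}';python3 - <<'E'
from rig import bot, viewer
from h import *
import json
c=viewer.calibration("wrist");s=bot.observe();im=viewer.get_image("wrist")
json.dump(dict(camera_matrix=np.array(c["camera_matrix"]).tolist(),view=np.array(c["view"]).tolist(),tool_rot=s["tool_rot"].tolist(),ee_pos=s["ee_pos"].tolist()),open("c9.json","w"))
cv2.imwrite("pics/raw_w9.png",im[:,:,::-1]); save(im[:,:,::-1],"pics/w9.png",0,0,512,384,1.5)
E
python3 go.py 0.554 0.029 0.115 -0.235
```

```text
tray origin in tool(-flipped) mm [46.3 -0.9 -6.2] [0.01 0.24]
[[-1.5, 0.0], [3.3, -0.1], [-0.4, -2.6], [-0.2, -2.7], [2.1, 0.4], [-0.7, -0.2], [0.3, 1.4], [-0.4, 1.3]]
tray origin in tool(-flipped) mm [47.3 -0.6 -7.5] [-0.07 -2.9 ]
[[0.1, 0.2], [0.2, 0.3], [1.3, -0.4], [-0.7, -0.8], [0.3, 0.3], [-1.5, 0.3]]
time_s: 13.75
ee_pos: [0.5552, 0.0302, 0.1143]
tool_rot: [0.993, -0.115, -0.0, -0.001]
contact_force: [0.0, -0.9, -1.3]
grip_width: 0.147
time_s: 14.05
ee_pos: [0.5545, 0.0263, 0.1138]
tool_rot: [0.993, -0.116, -0.001, 0.0]
contact_force: [0.2, -0.2, -1.4]
grip_width: 0.143
t 14.1 shift [-0.12 -0.27 -0.11] spin 0.1 ee [0.5546 0.0261 0.1139] toolz [-9.e-04 -2.e-04 -1.e+00] F [-0.1 -0.3 -3. ] w 0.147 q6 1.75
```

View pics/w9.png

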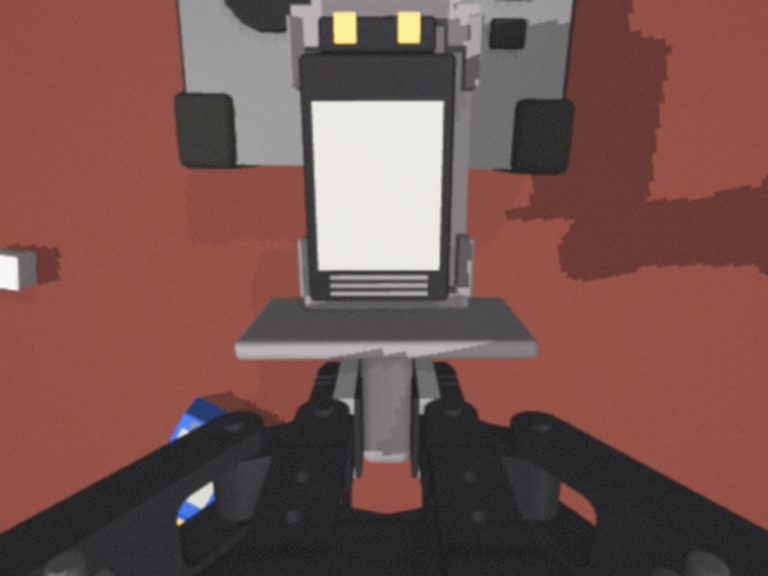

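```bash
python3 - <<'E'
from inhand import *
a=cv2.imread("pics/raw_w9.png")
save(a,"pics/w9a.png",105,50,100,75,7);save(a,"pics/w9b.png",300,50,100,75,7)
E
```

```text
(no output)
```

View pics/w9a.png

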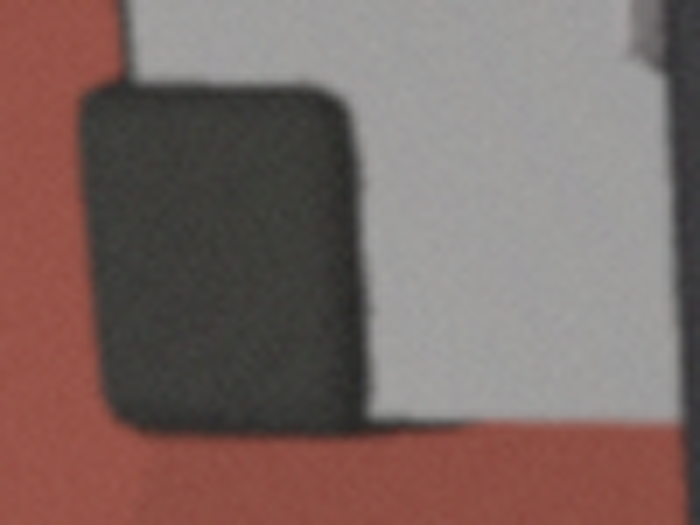

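View pics/w9b.png

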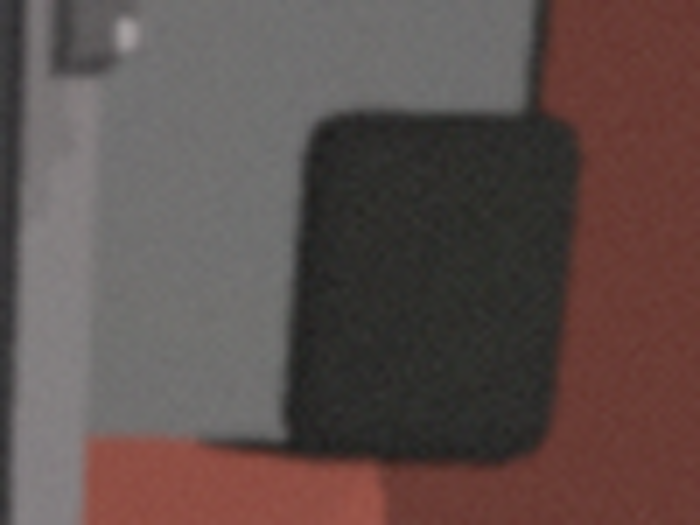

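```bash
python3 - <<'E'
from inhand import *
c=json.load(open("c9.json"))
ra=lambda p:(np.array(p,float)+.5)/7+[105,50]-.5
rb=lambda p:(np.array(p,float)+.5)/7+[300,50]-.5
F=unproj(c,np.array([ra([480,422]),ra([680,421]),rb([95,437]),rb([195,439])]),.048);print("foot pts",F.round(4).tolist())
d=F[2:].mean(0)-F[:2].mean(0);yaw=np.arctan2(d[1],d[0])+np.pi/2;print("yaw",yaw.round(4))
S=unproj(c,np.array([ra([92,250]),ra([82,130]),ra([103,370]),rb([566,280]),rb([579,160]),rb([553,400])]),.049)
b=unproj(c,np.array([ra([128,70]),rb([537,60])]),.046)
inv=lambda W,q:world([0,0,-q[2]],np.array(W)-[q[0],q[1],0])
for q in ([.6125,.015,-.2351],):
    print("foot in q",(inv(F,q)*1000).round(1).tolist());print("sides",(inv(S,q)*1000).round(1).tolist());print("body",(inv(b,q)*1000).round(1).tolist())
E
```

```text
foot pts [[0.628, 0.0623, 0.048], [0.6239, 0.0449, 0.048], [0.6065, -0.0225, 0.048], [0.6042, -0.0312, 0.048]]
yaw -0.2505
foot in q [[4.0, 49.6, 48.0], [4.1, 31.7, 48.0], [2.9, -37.9, 48.0], [2.7, -46.8, 48.0]]
sides [[18.5, 82.1, 49.0], [28.3, 81.8, 49.0], [8.4, 82.3, 49.0], [16.3, -78.2, 49.0], [26.2, -78.3, 49.0], [6.2, -78.1, 49.0]]
body [[33.5, 78.5, 46.0], [34.6, -74.9, 46.0]]
```

```bash
python3 go.py 0.4876 0.0498 0.10 -0.251;  python3 -m pendant '{"jaw":[0.05,0.05,0.05,0.05,0.05],"xyz":[[-1.5,-0.2,0],[-3.5,-0.4,0.5],[-5.5,-0.6,1],[-7,-0.7,1.4],[-7.1,-0.7,1.4]],"spin":[0.5,1,1,1,1]}';python3 -m pendant '{"jaw":[0.05,0.05,0.05],"xyz":[[0,0,0],[0,0,0],[0,0,0]],"spin":[0,0,0]}';python3 go.py 0.4876 0.0498 0.03 -0.251
```

```text
t 14.1 shift [-7.06 -0.75  1.4 ] spin 1.02 ee [0.5546 0.0261 0.1139] toolz [-9.e-04 -2.e-04 -1.e+00] F [-0.1 -0.3 -3. ] w 0.147 q6 1.75
time_s: 14.6
ee_pos: [0.4854, 0.0497, 0.0994]
tool_rot: [0.992, -0.125, -0.001, 0.0]
contact_force: [-0.5, -0.7, -2.1]
grip_width: 0.147
time_s: 14.9
ee_pos: [0.4885, 0.0498, 0.1008]
tool_rot: [0.992, -0.125, 0.001, -0.0]
contact_force: [-0.2, -0.0, -2.9]
grip_width: 0.15
t 14.9 shift [-0.1   0.02  7.08] spin 0.05 ee [0.4885 0.0498 0.1008] toolz [ 0.0012 -0.     -1.    ] F [-0.2 -0.  -2.9] w 0.15 q6 1.81
```

```bash
python3 -m pendant '{"jaw":[0.05,0.05,0.05,0.05,0.05],"xyz":[[0,0,2],[0,0,4],[0,0,6],[0,0,7.5],[0,0,8]],"spin":[0,0,0,0,0]}';python3 -m pendant '{"jaw":[0.05,0.05,0.05],"xyz":[[0,0,0],[0,0,0],[0,0,0]],"spin":[0,0,0]}';python3 go.py 0.4876 0.0498 0.015 -0.251; python3 - <<'E'
from rig import bot, viewer
from h import *
im=viewer.get_image("top")[:,:,::-1]; cv2.imwrite("pics/raw_t10.png",im); save(im,"pics/t10.png",195,55,115,145,4)
im=viewer.get_image("scene")[:,:,::-1]; cv2.imwrite("pics/raw_s10.png",im); save(im,"pics/s10.png",120,170,210,150,3.6)
E
```

```text
time_s: 15.4
ee_pos: [0.4867, 0.0501, 0.0184]
tool_rot: [0.992, -0.124, -0.002, 0.0]
contact_force: [0.6, 0.0, -2.8]
grip_width: 0.143
time_s: 15.7
ee_pos: [0.4887, 0.0502, 0.0216]
tool_rot: [0.992, -0.124, 0.001, -0.0]
contact_force: [0.3, -1.4, -1.8]
grip_width: 0.148
t 15.7 shift [-0.1   0.07  0.66] spin 0.1 ee [0.4887 0.0502 0.0216] toolz [ 0.0026  0.     -1.    ] F [ 0.3 -1.4 -1.8] w 0.148 q6 1.81
```

View pics/t10.png

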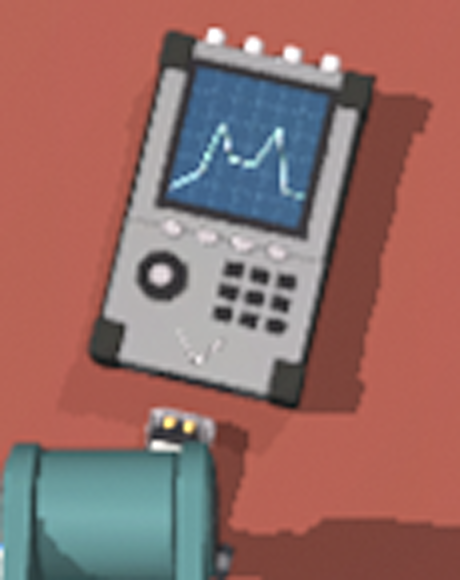

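View pics/s10.png

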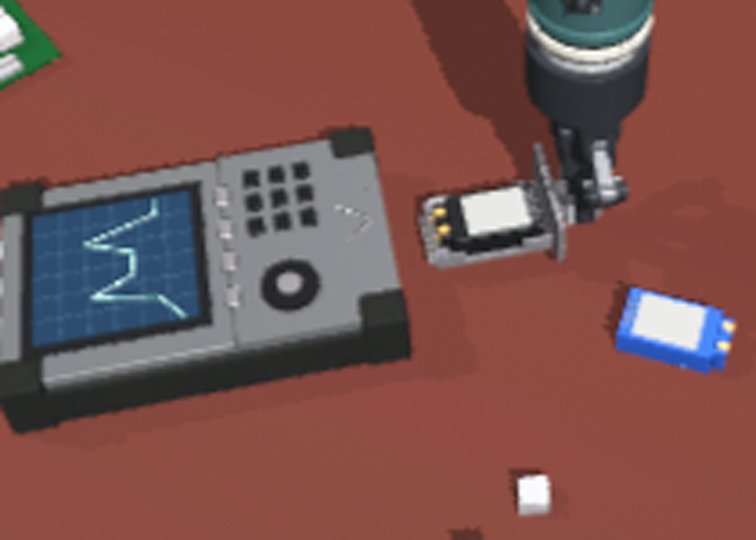

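```bash
python3 - <<'E'
from h import *
save(cv2.imread("pics/raw_t10.png"),"pics/t10c.png",212,130,62,40,12)
E
```

```text
(no output)
```

View pics/t10c.png

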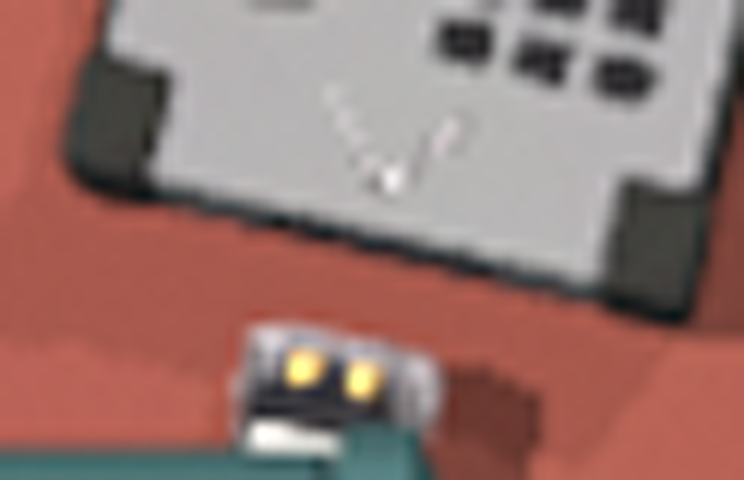

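```bash
python3 - <<'E'
from rig import viewer,bot
from h import *
c=viewer.calibration("top"); raw=lambda p:(np.array(p,float)+.5)/12+[212,130]-.5
F=unproj(c,raw([[160,190],[600,290]]),.048); d=F[1]-F[0]; yaw=np.arctan2(d[1],d[0])+np.pi/2
print("foot yaw",yaw.round(4),"len",np.linalg.norm(d).round(4))
q=[*F.mean(0)[:2],-.251]
inv=lambda W:(world([0,0,-q[2]],np.array(W)-[q[0],q[1],0])*1000).round(1)
print("foot pts",inv(F).tolist())
print("V apex",inv(unproj(c,raw([[390,180]]),.048)))
print("rubber outer",inv(unproj(c,raw([[66,150],[700,290]]),.045)).tolist())
print("tray sides",inv(unproj(c,raw([[238,385],[440,390]]),.029)).tolist())
print("tray tip corners",inv(unproj(c,raw([[262,325],[400,345]]),.015)).tolist())
print("pack contacts",inv(unproj(c,raw([[303,367],[362,380]]),.037)).tolist())
E
```

```text
foot yaw -0.2435 len 0.1116
foot pts [[-0.4, 55.8, 48.0], [0.4, -55.8, 48.0]]
V apex [[15.1  1.  48. ]]
rubber outer [[4.3, 81.3, 45.0], [6.5, -79.7, 45.0]]
tray sides [[-41.0, 27.5, 29.0], [-30.6, -21.9, 29.0]]
tray tip corners [[-23.3, 26.7, 15.0], [-20.2, -8.4, 15.0]]
pack contacts [[-33.8, 12.0, 37.0], [-33.6, -3.0, 37.0]]
```

```bash
python3 -m pendant '{"jaw":[0.05,0.05,0.05,0.05,0.05],"xyz":[[0,0.15,0.5],[0.5,0.15,0.5],[1,0.15,0.5],[1.5,0.15,0.5],[1.5,0.15,0.5]],"spin":[0,0,0,0,0]}' 90;python3 -m pendant '{"jaw":[0.05,0.05],"xyz":[[0,0,0],[0,0,0]],"spin":[0,0]}';python3 go.py 0.4876 0.0498 0.0165 -0.251; python3 - <<'E'
from rig import bot, viewer
from h import *
im=viewer.get_image("wrist")[:,:,::-1]; cv2.imwrite("pics/raw_w11.png",im); save(im,"pics/w11.png",0,0,512,384,1.5)
im=viewer.get_image("scene")[:,:,::-1]; cv2.imwrite("pics/raw_s11.png",im); save(im,"pics/s11.png",200,195,110,70,7)
E
```

```text
time_s: 16.3
ee_pos: [0.5029, 0.0448, 0.0156]
tool_rot: [0.992, -0.125, 0.001, -0.0]
contact_force: [1.6, -0.3, -2.0]
grip_width: 0.146
time_s: 16.5
ee_pos: [0.5016, 0.0451, 0.0152]
tool_rot: [0.992, -0.124, -0.0, -0.0]
contact_force: [-0.4, 0.6, -2.1]
grip_width: 0.146
t 16.5 shift [-1.47 -0.11 -0.13] spin 0.1 ee [0.5016 0.0451 0.0152] toolz [-3.e-04  1.e-04 -1.e+00] F [-0.4  0.6 -2.1] w 0.146 q6 1.8
```

View pics/w11.png

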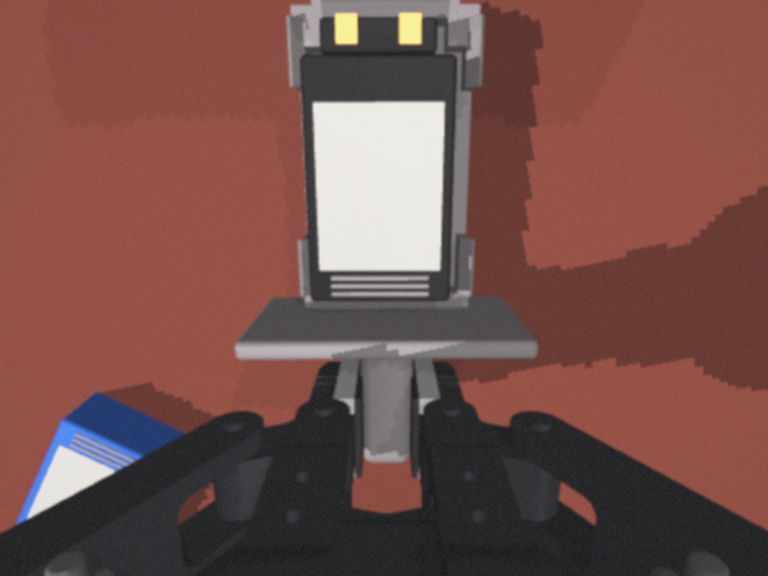

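View pics/s11.png

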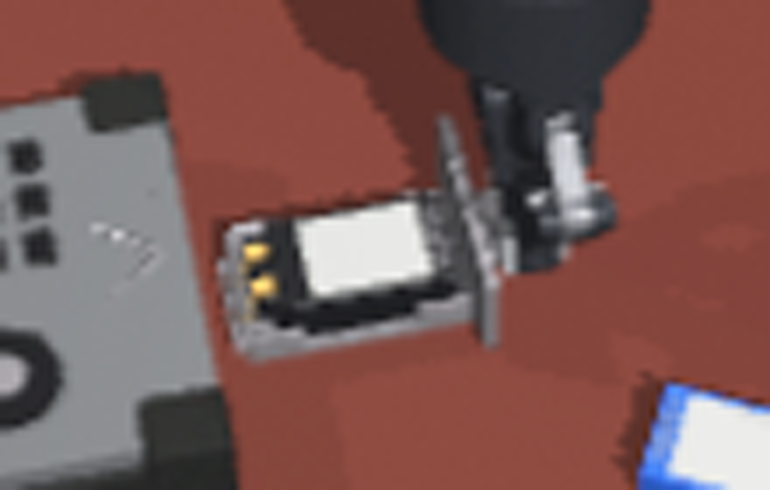

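```bash
python3 -m pendant '{"jaw":[0.05,0.05,0.05,0.05,0.05],"xyz":[[0.5,0,-0.05],[1,0,-0.05],[1.6,0,-0.05],[2.2,0,-0.05],[2.8,0,-0.05]],"spin":[0,0,0,0,0]}';python3 -m pendant '{"jaw":[0.05],"xyz":[[0,0,0]],"spin":[0]}'; python3 - <<'E'
from rig import bot, viewer
from h import *
im=viewer.get_image("wrist")[:,:,::-1]; save(im,"pics/w12.png",0,0,512,384,1.5)
im=viewer.get_image("scene")[:,:,::-1]; save(im,"pics/s12.png",200,195,110,70,7)
E
```

```text
time_s: 17.1
ee_pos: [0.5296, 0.038, 0.0158]
tool_rot: [0.992, -0.124, 0.0, -0.0]
contact_force: [0.1, -0.2, -1.6]
grip_width: 0.145
time_s: 17.2
ee_pos: [0.5299, 0.0379, 0.0159]
tool_rot: [0.992, -0.125, 0.0, -0.0]
contact_force: [0.2, 0.1, -1.8]
grip_width: 0.143
```

View pics/w12.png

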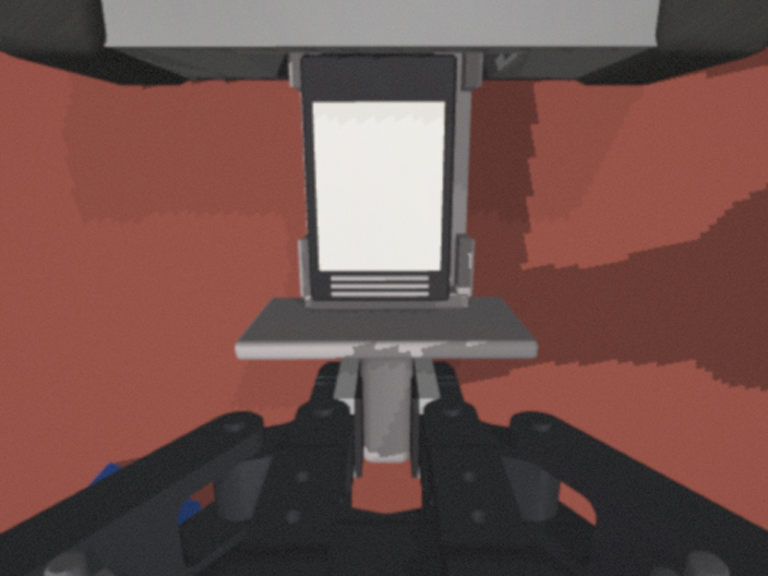

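View pics/s12.png

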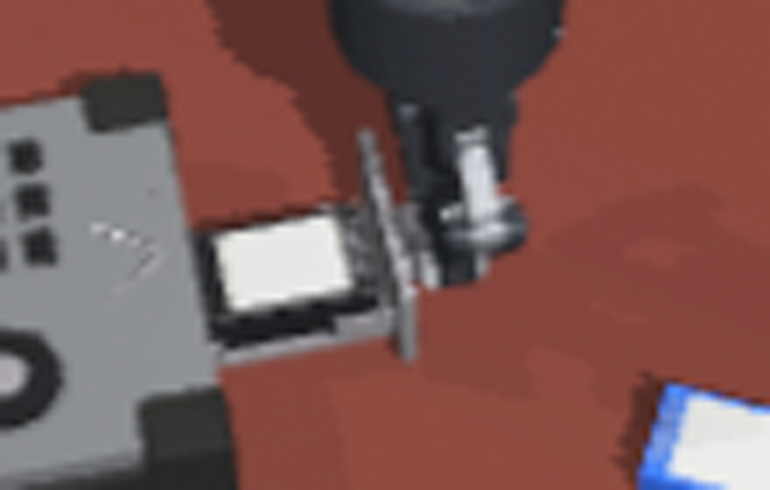

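```bash
python3 -m pendant '{"jaw":[0.05,0.05,0.05,0.05,0.05],"xyz":[[0.4,-0.06,0],[1,-0.06,0],[1.6,-0.06,0],[2.2,-0.06,0],[2.8,-0.06,0]],"spin":[0,0,0,0,0]}';python3 go.py 0.5938 0.0221 0.0165 -0.251
```

```text
time_s: 17.8
ee_pos: [0.5568, 0.0317, 0.0159]
tool_rot: [0.992, -0.124, 0.0, -0.0]
contact_force: [-0.1, -0.4, -1.3]
grip_width: 0.149
t 17.8 shift [ 3.82  0.02 -0.06] spin 0.09 ee [0.5568 0.0317 0.0159] toolz [ 3.e-04  0.e+00 -1.e+00] F [-0.1 -0.4 -1.3] w 0.149 q6 1.78
```

```bash
python3 -m pendant '{"jaw":[0.05,0.05,0.05,0.05,0.05],"xyz":[[0.5,0,0],[1,0,0],[1.5,0,0],[2.0,0,0],[2.5,0,0]],"spin":[0,0,0,0,0]}';python3 -m pendant '{"jaw":[0.05],"xyz":[[0,0,0]],"spin":[0]}';python3 go.py 0.5938 0.0221 0.0165 -0.251;python3 - <<'E'
from rig import bot, viewer
from h import *
im=viewer.get_image("wrist")[:,:,::-1]; save(im,"pics/w13.png",0,0,512,384,1.5)
E
```

```text
time_s: 18.3
ee_pos: [0.5807, 0.0256, 0.0158]
tool_rot: [0.992, -0.124, -0.0, -0.0]
contact_force: [-0.9, 0.6, -1.4]
grip_width: 0.146
time_s: 18.4
ee_pos: [0.5811, 0.0255, 0.0159]
tool_rot: [0.992, -0.124, 0.0, -0.0]
contact_force: [0.5, 0.7, -1.9]
grip_width: 0.151
t 18.4 shift [ 1.31  0.01 -0.06] spin 0.09 ee [0.5811 0.0255 0.0159] toolz [ 7.e-04 -0.e+00 -1.e+00] F [ 0.5  0.7 -1.9] w 0.151 q6 1.77
```

View pics/w13.png

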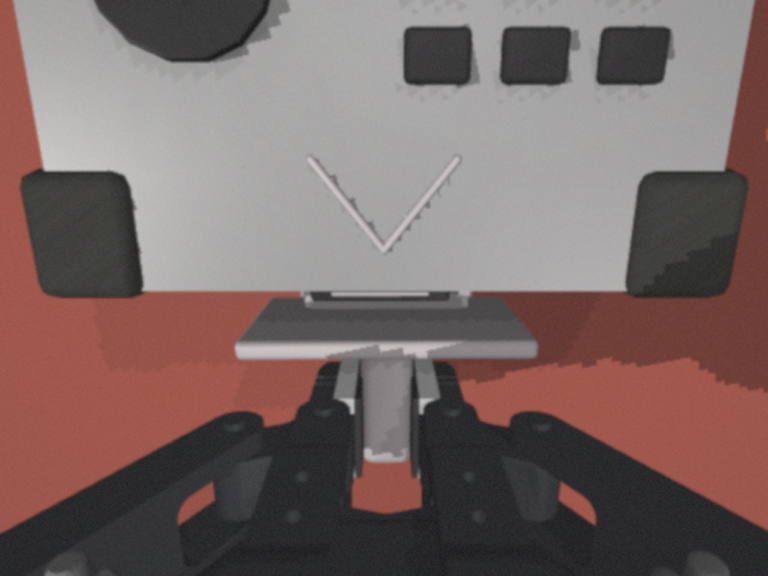

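```bash
python3 -m pendant '{"jaw":[0.05,0.05,0.05,0.05,0.05],"xyz":[[0.3,0,0.1],[0.6,0,0.15],[0.9,0,0.15],[1.1,0,0.15],[1.3,0,0.15]],"spin":[0,0,0,0,0]}';python3 -m pendant '{"jaw":[0.05,0.05],"xyz":[[0.1,0,0],[0.2,0,0]],"spin":[0,0]}';python3 go.py 0.5938 0.0221 0.0165 -0.251
```

```text
time_s: 18.95
ee_pos: [0.5932, 0.0224, 0.0143]
tool_rot: [0.992, -0.124, -0.0, -0.0]
contact_force: [-1.9, 2.0, -2.7]
grip_width: 0.145
time_s: 19.15
ee_pos: [0.5931, 0.0224, 0.0139]
tool_rot: [0.992, -0.124, -0.002, -0.0]
contact_force: [-7.4, 0.8, 1.6]
grip_width: 0.146
t 19.15 shift [ 0.08  0.01 -0.26] spin 0.09 ee [0.5931 0.0224 0.0139] toolz [-4.7e-03  9.0e-04 -1.0e+00] F [-7.4  0.8  1.6] w 0.146 q6 1.76
```

```bash
python3 -m pendant '{"jaw":[0.05,0.05,0.05],"xyz":[[0.1,0,0],[0.2,0,0.1],[0.25,0,0.1]],"spin":[0,0,0]}';python3 go.py 0.5938 0.0221 0.0165 -0.251;python3 - <<'E'
from rig import bot, viewer
from h import *
im=viewer.get_image("wrist")[:,:,::-1]; save(im,"pics/w14.png",100,130,320,140,2.4)
im=viewer.get_image("scene")[:,:,::-1]; save(im,"pics/s14.png",170,185,120,75,6.5)
E
```

```text
time_s: 19.45
ee_pos: [0.5931, 0.0224, 0.0132]
tool_rot: [0.992, -0.124, -0.005, -0.0]
contact_force: [-14.9, 2.8, 8.0]
grip_width: 0.146
t 19.45 shift [ 0.08  0.01 -0.33] spin 0.1 ee [0.5931 0.0224 0.0132] toolz [-0.0102  0.0018 -0.9999] F [-14.9   2.8   8. ] w 0.146 q6 1.76
```

View pics/w14.png

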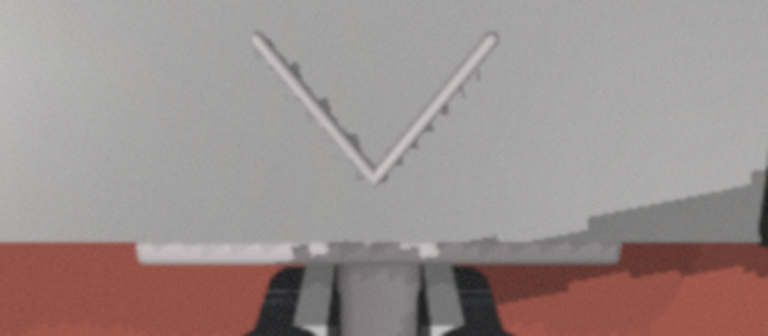

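View pics/s14.png

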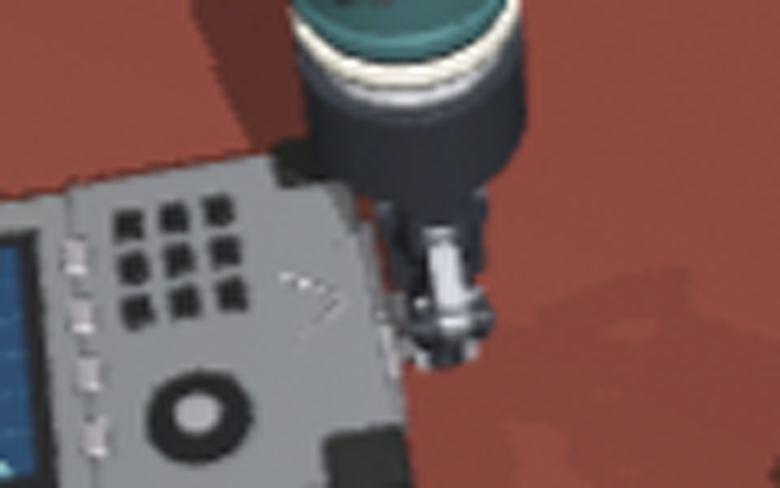

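```bash
python3 -m pendant '{"jaw":[0.05,0.2,0.4,0.5,0.5],"xyz":[[-0.15,0,-0.1],[-0.25,0,-0.2],[-0.25,0,-0.2],[-0.25,0,-0.2],[-0.25,0,-0.2]],"spin":[0,0,0,0,0]}';python3 go.py 0.5938 0.0221 0.0165 -0.251;python3 -m pendant '{"jaw":[0.5,0.5,0.5,0.5,0.5],"xyz":[[0,0,-1.5],[0,0,-4],[0,0,-7],[-2,0,-9],[-5,0,-10]],"spin":[0,0,0,0,0]}';python3 -m pendant '{"jaw":[0.5,0.5],"xyz":[[-1,0,0],[-1,0,0]],"spin":[0,0]}';python3 - <<'E'
from rig import bot, viewer
from h import *
import json
c=viewer.calibration("wrist")
im=viewer.get_image("wrist")[:,:,::-1];cv2.imwrite("pics/raw_w15.png",im); save(im,"pics/w15.png",0,0,512,384,1.5)
json.dump(dict(camera_matrix=np.array(c["camera_matrix"]).tolist(),view=np.array(c["view"]).tolist()),open("c15.json","w"))
im=viewer.get_image("scene")[:,:,::-1];cv2.imwrite("pics/raw_s15.png",im); save(im,"pics/s15.png",170,185,120,75,6.5)
E
```

```text
time_s: 20.05
ee_pos: [0.5958, 0.0218, 0.0159]
tool_rot: [0.992, -0.124, 0.001, -0.0]
contact_force: [-0.2, 0.6, -0.3]
grip_width: 0.501
t 20.05 shift [-0.2   0.02 -0.06] spin 0.09 ee [0.5958 0.0218 0.0159] toolz [ 1.8e-03 -1.0e-04 -1.0e+00] F [-0.2  0.6 -0.3] w 0.501 q6 1.76
time_s: 20.55
ee_pos: [0.5489, 0.0339, 0.1197]
tool_rot: [0.992, -0.125, 0.004, -0.0]
contact_force: [-0.7, 0.1, 0.2]
grip_width: 0.505
time_s: 20.75
ee_pos: [0.5364, 0.037, 0.1164]
tool_rot: [0.992, -0.124, 0.001, -0.0]
contact_force: [0.1, -0.1, -0.2]
grip_width: 0.499
```

View pics/w15.png

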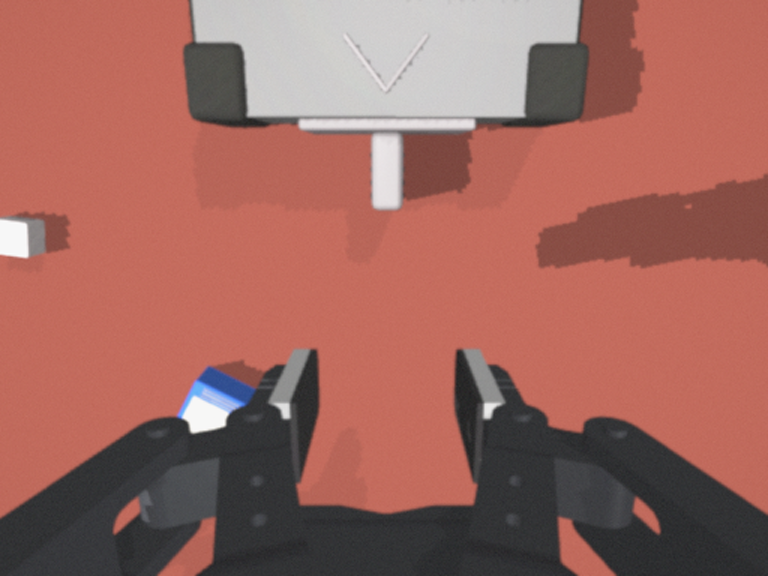

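View pics/s15.png

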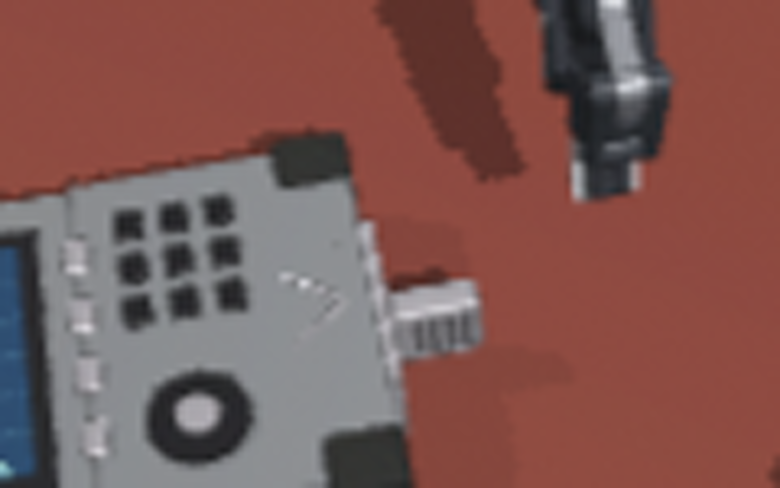

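```bash
python3 - <<'E'
from h import *
save(cv2.imread("pics/raw_w15.png"),"pics/w15c.png",190,65,135,80,5.8)
E
```

```text
(no output)
```

View pics/w15c.png

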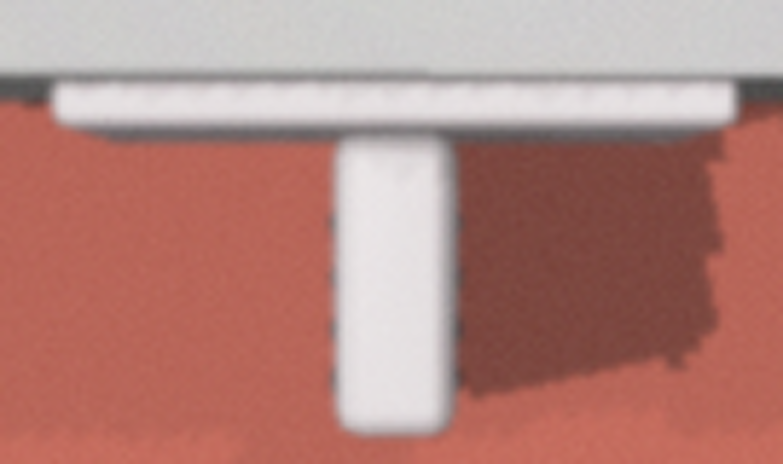

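```bash
python3 - <<'E'
from h import *
c=json.load(open("c15.json")); raw=lambda p:(np.array(p,float)+.5)/5.8+[190,65]-.5
e=unproj(c,raw([[20,74],[770,74]]),.048); p=unproj(c,raw([[60,125],[730,125]]),.046); tb=unproj(c,raw([[345,430],[445,430]]),.040)
a=-.251; X=np.array([np.cos(a),np.sin(a),0]); Y=np.array([-np.sin(a),np.cos(a),0])
for n,w in (("edge",e),("plate outer",p),("tab end",tb)): print(n,(w@X*1000).round(1),(w@Y*1000).round(1))
E
python3 go.py 0.5938 0.0221 0.0165 -0.251
```

```text
edge [593.1 593.2] [208.4 128.6]
plate outer [588.  588.2] [204.7 132.3]
tab end [554.8 554.8] [174.2 162.6]
t 20.85 shift [5.85 0.01 9.86] spin 0.1 ee [0.5371 0.0366 0.1151] toolz [ 4.e-04 -2.e-04 -1.e+00] F [-0.1 -0.5 -0. ] w 0.503 q6 1.78
```

```bash
python3 - <<'E'
from rig import bot, viewer
from h import *
im=viewer.get_image("top")[:,:,::-1]; save(im,"pics/t_end.png",0,0,512,384,1.5)
E
```

```text
(no output)
```

View pics/t_end.png

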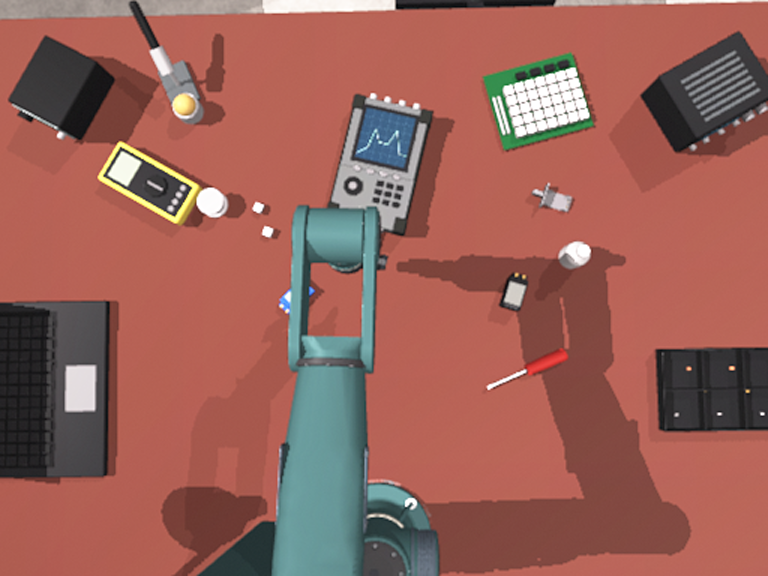

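The bystanders are all where they were: the small tray, bottle, thick pack (515,292), screwdriver, cans and spool. The blue pack at (296,296) is mostly hidden by the arm, but its visible part hasn't moved.

```bash
python3 -c "
from rig import bot
print(bot.job_done())"
```

```text
the job is handed in; nothing more can be done
None
```

The slim pack is in the larger tray, and the loaded tray is fully home in the tester's bay. I let go of it and handed the job in at about 21 s, with the gripper clear.

**Placing the pack:** On the first try it caught on the tray's end wall with about 13 N. I moved it back 1.5 mm and it then went down onto the floor. The check after release put it in line with the tray and within 1 mm of the pocket centre. The fitted height was about 4 mm too low, which I put down to the rough depth estimate. The pack shifted 1–2 mm sideways inside the tray while being carried, which is within its play.

**Sliding the tray in:** It met no noticeable force until the plate stopped where I had predicted, and I pressed it home with about 15 N. After release, the plate's outer face measured 5.0–5.1 mm from the tester's foot edge. The plate is 5 mm thick, so there is no gap. It is also centred, and the tab end agreed to within 0.7 mm.

**Disagreements and limits:**
- **Camera mismatch:** The top and wrist cameras disagreed by 1–4 mm on some positions. I relied on the wrist camera and split the last sideways difference.
- **Pack not seen at the end:** Once the tray was in the bay the pack was hidden. I last saw it in place just before the tray went fully in.
- **Other things on the bench:** They look unmoved, though the blue pack was mostly hidden by the arm in the last picture.

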